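Stow a slicer set on its storage base

ROBOT

A 6-joint arm with a two-finger parallel gripper is mounted at the origin on the work surface. World frame = base frame: x ahead of the robot, y to its left, z up, the work surface at z = 0. Lengths are in m, angles in rad, forces in N, time in s.
With the tool pointing down it reaches from about 0.35 to 0.775 m from the base axis. Payload 7.3 kg.
Tool frame: the origin (TCP) lies at the very end of the fingers, on their centre line; the grasp point (between the pads) lies 19 mm behind it; y points along the fingers, x is the direction in which the jaws open and shut, and the axes are right-handed (so a half turn about y gives the same grasp; the last joint's range is limited). The gripper opens to 92 mm and grips with 3 to 60 N. Pads are 19 mm wide; open, the fingers measure 130 mm over their backs; the gripper's body (75 mm by 190 mm) begins 47 mm behind the grasp point.
Start: joints at [1.179, 0.342, 1.524, -0, 1.275, -0.146], TCP at [0.128, 0.509, 0.227] pointing down, gripper open.
Joint ranges: [-2.53, 2.53], [-0.77, 2.02], [0.04, 2.7], [-1, 4.14], [0.28, 2.66], [-3.11, 3.11]. Speed limits (rad/s): [2.57, 2.57, 3.14, 3.14, 3.14, 3.14].

INTERFACE

Orientations are given as a unit quaternion [x, y, z, w].
In Python, from cell import telemetry, cams, hand_in, nets gives the robot as it stands. The module is installed in compiled form; this text tells all that it offers.
- The arm moves only by the shell command python3 -m crank 'ROWS' [FORCE]. ROWS is JSON, a list of rows, each a list of 7 numbers: the opening, from 0 (shut) to 1 (fully open), then the shift along the world's x, y, z as a fraction of full scale, then the turn, a rotation vector about the world's x, y, z as a fraction of full scale. A call has 1 to 8 rows; each row shifts and turns the pose as measured when the row begins; what a row does not reach is not made up. Full scale, the value 1, is 0.8 m for a shift and 180 degrees for a turn. A row lasts 1/10 s, in which the tool goes at most 50 mm and 8.59 degrees, less where a joint would pass 70% of its speed; a pose out of reach is approached as far as the arm can. A call with a number of a shift or a turn outside -1 to 1 is refused whole. A call with a gripper value outside its range is refused whole. The fingers move at their own pace and stop on an object; FORCE is the grip in N (left out, the last holds). Time passes only in rows, so rows that do not move let the fingers close. It gives the time, the measured TCP pose, the force and the opening at its end, in the units of the state.
- telemetry.sense(): the state, without advancing time (a new reading comes with each control period).
- cams.read_camera(name): name is "scene" or "side" or "wrist"; returns a dict with "frame" (480x640x3 uint8, red, green, blue), "K" (3x3 intrinsics, pixels), "camera_from_world" (4x4, takes a point from world to camera coordinates). Camera axes: x right, y up, looking along -z (the intrinsics and any distortion apply to the point x, -y, -z); pixel columns grow to the right and rows downward; lengths in m; the calibration is good to about 2 mm. The wrist camera is an equidistant fisheye: a pixel r from the principal point sees the ray r / f radians off the axis. A picture is of the moment at which its call begins. There is no depth.
- hand_in(): hands the job in, once; it reports no verdict.
Trained networks look in the newest picture that a camera, given by its name, has taken for a name from the list of things; names that differ only in an ending like _2 or _b are one class to them, and where a whole thing is asked for, a point or a joint stands for the part that bears it (a point fixed in the world has none). Each returns a list of dicts, best first, with "confidence" (0 to 1); they miss things now and then, are a little off and sometimes report something else, mostly with a low value. They report only what shows in the picture. A call takes as long as a camera call. They do not tell look-alikes from the thing itself.
- nets.look_for(camera, label): "location" ([x, y, z] in m, in the coordinates of the camera as it stood for that picture, good to about 4 mm: the middle of the surface that is visible of it).
- nets.masks_of(camera, label): "mask" (480x640 bool, what is visible of it).
The state is a dict: "time": time; "joint_positions": joint angles; "joint_vel": joint speeds; "effort": joint torques, N m; "position": TCP position; "orientation": TCP orientation; "ft_force": force on the tool from outside, world axes, zero at the start; "ft_torque": the same for the moment, N m; "opening": opening from 0.0 (shut) to 1.0 (fully open).
Only numpy, scipy, OpenCV 4.12 (cv2) and the standard library are available. Lean on these libraries where they do the work, as an engineer would, in place of code of your own. Each camera call takes 0.05 s, during which the arm holds its last target.

TASK

Make the slicer set ready for the shelf: lift every slicer disc off the wooden rack and stack them on the stud of the white storage base, largest at the bottom and smallest on top. Then set the hex nut on the stud, turn it backwards (anticlockwise from above) until it drops into the thread, and wind it on clockwise until it is fully home. Also press the caps of the three pots fully home, at any time, and leave the other goods where they are.

Things in the scene. Friction and masses are not known exactly. Their poses are not given: they have to be found in the camera images.
- base: Storage base, fixed: white board 180 x 235 mm, 15 mm thick, with an upright steel stud and, 115 mm to the stud's -y side, three grey pots in a row at x = -60, 0, +60 mm with push-on caps. Origin: on the stud's axis at table height; z up. Heights above the table: shoulder carrying the stack of discs 20 mm, thread 105 to 124 mm, tip of stud 136 mm.
- stud_crest (a point): Point on the stud's axis, 124 mm above the table, level with the flat crest on top of the thread where a nut just set on rests; axes as the base. Stud: 29 mm thick, above the crest a 12 mm long pointed nose, 19 mm thick. Thread: right-hand, coarse, two starts, 18 mm a turn, with two gaps in the crest for the nut's lugs and stops that block clockwise turning on the crest.
- nut: The hex nut; origin: centre of its underside. Set on the stud it rests on the crest; turned backwards (anticlockwise from above), by up to 150 degrees, it drops about 8 mm into the thread; by chance it may drop in at once. From there 190 to 250 degrees clockwise bring it home against a collar. It turns easily, stays where it is let go, and must be regripped between turns.
- nut_c (a point): Nut's centre, on its axis, 17 mm above its underside. White plastic, 46 mm across flats, 34 mm high, open right through, 90 g, starts standing flat on the table. Flats face along its x axis and every 60 degrees; inner lugs along +x and -x, 6 mm above the underside. Height of this point above the table: on the crest 137 mm (on a stop 141), dropped in 127 to 131, fully home 118.
- rack: Plywood rack, fixed: board 110 x 350 mm, 12 mm thick, with three upright pegs in a row along its y axis at -122, 0 and +122 mm; each has a 44 mm wide shoulder 32 mm above the table, and above it a 22 mm thick round-topped peg up to 85 mm. Origin under the middle peg at table height. Discs sit on the shoulders, in any order; one peg may be empty.
- disc_large_c (a point): Large slicer disc (may be absent): level metal plate 120 mm across, 4 mm thick, with a black eight-sided hub 46 mm across flats (one facing x) rising to 26 mm above the plate's underside; a 34 mm hole runs right through. Point: on its axis, 13 mm above the plate's underside. 120 to 290 g. Grip the hub from above. Hangs on a rack peg; lifting it 50 mm straight up clears the peg. Let go round the stud, it slides down.
- disc_medium_c (a point): Medium slicer disc (may be absent): level metal plate 104 mm across, 4 mm thick, with a black eight-sided hub 46 mm across flats (one facing x) rising to 26 mm above the plate's underside; a 34 mm hole runs right through. Point: on its axis, 13 mm above the plate's underside. 120 to 290 g. Grip the hub from above. Hangs on a rack peg; lifting it 50 mm straight up clears the peg. Let go round the stud, it slides down.
- disc_small_c (a point): Small slicer disc (may be absent): level metal plate 88 mm across, 4 mm thick, with a black eight-sided hub 46 mm across flats (one facing x) rising to 26 mm above the plate's underside; a 34 mm hole runs right through. Point: on its axis, 13 mm above the plate's underside. 120 to 290 g. Grip the hub from above. Hangs on a rack peg; lifting it 50 mm straight up clears the peg. Let go round the stud, it slides down.
- cap0 (a joint): How far the first (base x = -60 mm) pot's push-on cap stands up, in m: 0 fully home, up to 0.014 raised. It moves straight up and down and grips wherever it is left; it takes about 6 N to push down.
- cap0_top (a point): Centre of the flat top of the first (base x = -60 mm) pot's push-on cap, white, ribbed, 56 mm across; moves with it. 70 mm above the table when fully home.
- cap1 (a joint): How far the middle (base x = 0) pot's push-on cap stands up, in m: 0 fully home, up to 0.014 raised. It moves straight up and down and grips wherever it is left; it takes about 6 N to push down.
- cap1_top (a point): Centre of the flat top of the middle (base x = 0) pot's push-on cap, white, ribbed, 56 mm across; moves with it. 70 mm above the table when fully home.
- cap2 (a joint): How far the last (base x = +60 mm) pot's push-on cap stands up, in m: 0 fully home, up to 0.014 raised. It moves straight up and down and grips wherever it is left; it takes about 6 N to push down.
- cap2_top (a point): Centre of the flat top of the last (base x = +60 mm) pot's push-on cap, white, ribbed, 56 mm across; moves with it. 70 mm above the table when fully home.
- jar: Glass jar with lid, 72 mm across, 100 mm high; a bystander, to be left where it is. Origin: centre of its underside.
- tin: Tin, 66 mm across, 85 mm high; a bystander, to be left where it is. Origin: centre of its underside.
- mug: White mug, 80 mm across, 85 mm high; a bystander, to be left where it is. Origin: centre of its underside.
- tub: Blue open tub, 100 x 150 x 70 mm; a bystander, to be left where it is. Origin: centre of its underside.
- carton: Small cardboard carton, 70 x 120 x 90 mm; a bystander, to be left where it is. Origin: centre of its underside.
- spatula: Spatula, 260 mm long, lying flat; a bystander, to be left where it is. Origin near its middle.
- bowl: Orange bowl, 110 mm across, 50 mm high; a bystander, to be left where it is. Origin: centre of its underside.
There are look-alikes about, which are no part of the job. What is shaped like the part that bears disc_large_c but pink is not meant.

How it is judged:
By the outcome, as a careful person would: the job done as asked, in the order asked, and still so for the second after the job is handed in, with the robot touching nothing.
Of disc_large, disc_medium, disc_small only 2 to 3 are there at a start; the rules pass over those that are not, and their reading is None.
At some moment in a run one of nut may be knocked a few centimetres aside while the robot is not near it.
It also fails if it takes over 210 s, if anything falls off the work surface, if the arm or the gripper's body presses on something with over 40 N, if the wrist force passes 120 N, or if a joint passes its speed limit or range.

## Working session

There is one attempt and no reset: what is moved stays moved. The work goes in short steps, Python scripts to look and compute and a shell command to move; the robot and the scene stay as the last step left them, time stands still between calls to the robot, and variables do not carry over. Pictures are saved under pics/ and viewed, and the job is handed in when it is done.

```bash
mkdir -p pics; ls; python3 - <<'E'
from cell import telemetry,cams
import cv2
print(telemetry.sense())
for n in ["scene","side","wrist"]:
    c=cams.read_camera(n); cv2.imwrite(f"pics/{n}0.png",c["frame"][:,:,::-1]); print(n,c["K"],c["camera_from_world"])
E
```

```text
pics
{'time': 0.0, 'joint_positions': array([ 1.17900921e+00,  3.42726086e-01,  1.52503673e+00, -9.22145358e-07,
        1.27539987e+00, -1.46063937e-01]), 'joint_vel': array([-0.00080843,  0.00050247, -0.00036861, -0.00025406,  0.00090215,
       -0.00041184]), 'effort': array([-1.30930664e-03, -4.31251681e+01, -2.44216830e+01,  7.17673148e-02,
        5.60577388e-02, -1.27595540e-04]), 'position': array([0.12756059, 0.5088373 , 0.22603634]), 'orientation': array([ 0.55778152,  0.43447205, -0.43543711, -0.55723275]), 'ft_force': array([ 0.98469781, -0.90596492,  1.00470598]), 'ft_torque': array([-0.0261007 , -0.00037016, -0.01654219]), 'opening': 1.001487762213987}
scene [[516.17639991   0.         321.12909181]
 [  0.         516.17639991 240.39091356]
 [  0.           0.           1.        ]] [[-0.6965847   0.71723781 -0.01843039  0.36907713]
 [-0.44601119 -0.41276095  0.79416775  0.16009438]
 [ 0.56199979  0.56142527  0.60741905 -1.79224088]
 [ 0.          0.          0.          1.        ]]
side [[446.84662653   0.         322.50864839]
 [  0.         446.84662653 239.3119098 ]
 [  0.           0.           1.        ]] [[ 0.90585349 -0.42319281  0.01836564 -0.47705534]
 [ 0.2414315   0.55144309  0.79851196 -0.21387196]
 [-0.34805213 -0.71890081  0.60169872 -0.94379292]
 [ 0.          0.          0.          1.        ]]
wrist [[371.64829954   0.         321.79793841]
 [  0.         371.64829954 237.77856294]
 [  0.           0.           1.        ]] [[ 2.44111210e-01  9.69747033e-01 -6.39269036e-04 -5.25550243e-01]
 [-9.21657516e-01  2.31800680e-01 -3.11152482e-01  3.73411539e-02]
 [-3.01591013e-01  7.65449961e-02  9.50359787e-01 -3.92384879e-01]
 [ 0.00000000e+00  0.00000000e+00  0.00000000e+00  1.00000000e+00]]
```

View pics/scene0.png

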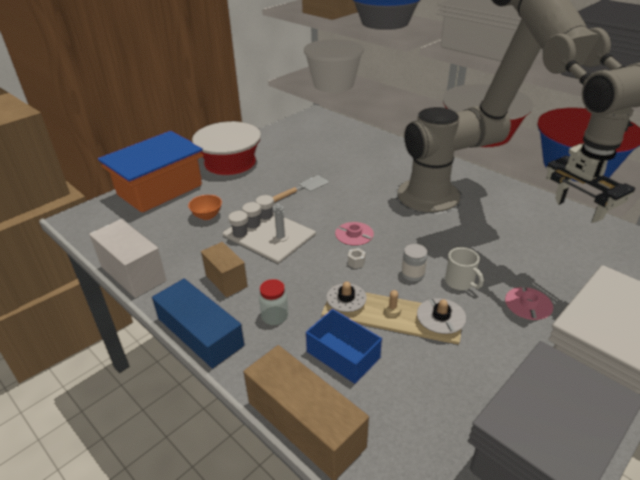

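View pics/side0.png

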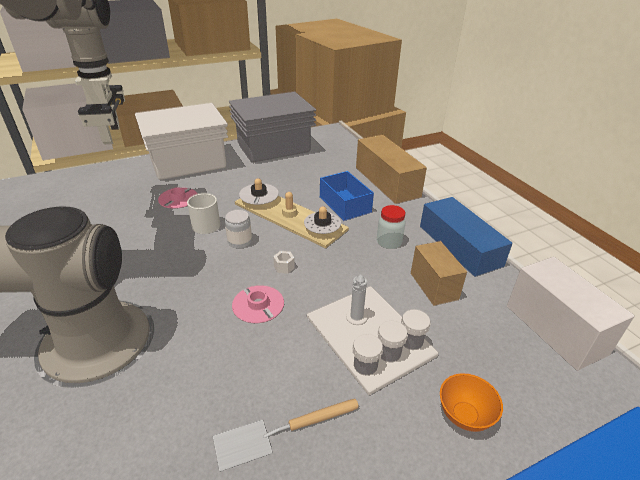

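View pics/wrist0.png

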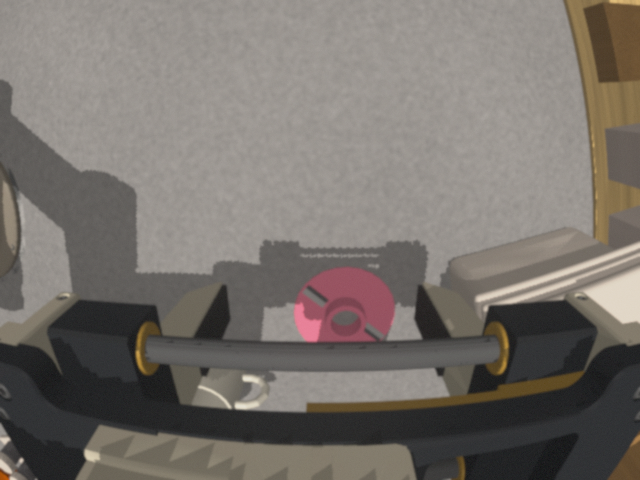

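The scene picture shows two metal discs on the rack at (347,298) and (441,318), with the middle peg empty. The pink look-alikes at (354,233) and (529,303) are off the rack. The nut is at (357,257), the stud at (280,225), and the caps at (238,218), (252,212) and (265,206).

```bash
cat > h.py <<'E'
from cell import telemetry,cams,nets
import numpy as np,cv2
from scipy.spatial.transform import Rotation as R
def w(cam,p):
    T=np.linalg.inv(cam["camera_from_world"]); return (T@np.r_[p,1])[:3]
def proj(cam,P):
    p=(cam["camera_from_world"]@np.r_[P,1])[:3]; q=np.array([p[0],-p[1],-p[2]])
    K=cam["K"]
    return np.array([K[0,0]*q[0]/q[2]+K[0,2],K[1,1]*q[1]/q[2]+K[1,2]])
def ray(cam,uv,z):
    "pixel -> world at height z"
    K=cam["K"];T=np.linalg.inv(cam["camera_from_world"])
    d=np.array([(uv[0]-K[0,2])/K[0,0],-(uv[1]-K[1,2])/K[1,1],-1])
    d=T[:3,:3]@d;o=T[:3,3]; return o+d*(z-o[2])/d[2]
E
python3 - <<'E'
from h import *
for n in ["scene","side"]:
    c=cams.read_camera(n)
    for l in ["base","nut","rack","disc_large_c","disc_medium_c","disc_small_c","cap0","cap1","cap2","jar","tin","mug","tub","carton","bowl","spatula"]:
        for d in nets.look_for(n,l)[:5]:
            if d["confidence"]<.2: continue
            P=w(c,d["location"]); print(n,l,round(d["confidence"],2),P.round(3),proj(c,P).round(0))
print(telemetry.sense()["time"])
E
```

```text
scene base 0.9 [ 0.542 -0.224  0.013] [267. 234.]
scene nut 0.86 [0.454 0.063 0.026] [355. 257.]
scene nut 0.34 [ 0.483 -0.287  0.072] [266. 203.]
scene rack 0.96 [0.552 0.275 0.011] [392. 315.]
scene disc_large_c 0.75 [ 0.354 -0.026  0.002] [354. 236.]
scene disc_large_c 0.68 [0.278 0.509 0.007] [528. 305.]
scene disc_large_c 0.64 [0.502 0.388 0.035] [442. 320.]
scene disc_large_c 0.56 [0.327 0.33  0.053] [461. 270.]
scene disc_medium_c 0.68 [0.615 0.172 0.039] [346. 300.]
scene cap0 0.76 [ 0.605 -0.278  0.081] [237. 217.]
scene cap0 0.63 [ 0.547 -0.281  0.083] [251. 209.]
scene cap0 0.47 [ 0.485 -0.289  0.076] [265. 201.]
scene cap1 0.76 [ 0.605 -0.278  0.081] [237. 217.]
scene cap1 0.63 [ 0.547 -0.281  0.083] [251. 209.]
scene cap1 0.47 [ 0.485 -0.289  0.076] [265. 201.]
scene cap2 0.76 [ 0.605 -0.278  0.081] [237. 217.]
scene cap2 0.63 [ 0.547 -0.281  0.083] [251. 209.]
scene cap2 0.47 [ 0.485 -0.289  0.076] [265. 201.]
scene jar 0.66 [0.768 0.066 0.072] [273. 302.]
scene tin 0.66 [0.392 0.222 0.063] [414. 261.]
scene mug 0.66 [0.328 0.33  0.053] [461. 270.]
scene tub 0.92 [0.72 
[... 1093 characters left out ...]
. 322.]
side cap1 0.67 [ 0.532 -0.298  0.085] [391. 333.]
side cap2 0.91 [ 0.475 -0.304  0.079] [367. 347.]
side cap2 0.71 [ 0.591 -0.291  0.084] [415. 322.]
side cap2 0.67 [ 0.532 -0.298  0.085] [391. 333.]
side jar 0.8 [0.734 0.024 0.066] [390. 228.]
side tin 0.84 [0.368 0.183 0.06 ] [238. 230.]
side tin 0.67 [ 0.518 -0.279  0.02 ] [377. 350.]
side mug 0.67 [0.306 0.286 0.06 ] [206. 215.]
side carton 0.97 [ 0.737 -0.175  0.076] [438. 270.]
side carton 0.68 [0.591 0.144 0.039] [322. 225.]
side carton 0.32 [0.724 0.262 0.046] [345. 192.]
side bowl 0.56 [ 0.614 -0.452  0.029] [471. 399.]
side spatula 0.74 [ 0.231 -0.358  0.003] [255. 445.]
side spatula 0.5 [0.304 0.289 0.059] [205. 215.]
1.85
```

```bash
python3 - <<'E'
from h import *
a=cams.read_camera("scene")["frame"][:,:,::-1]; b=cams.read_camera("side")["frame"][:,:,::-1]
def crop(f,x,y,wd,ht,k,n):
    cv2.imwrite(f"pics/{n}.png",cv2.resize(f[y:y+ht,x:x+wd],None,fx=k,fy=k,interpolation=cv2.INTER_CUBIC))
crop(a,215,180,150,100,5,"c1"); crop(a,310,270,160,80,5,"c2")
crop(b,300,260,150,120,5,"c3"); crop(b,225,165,130,90,6,"c4")
E
```

```text
(no output)
```

View pics/c1.png

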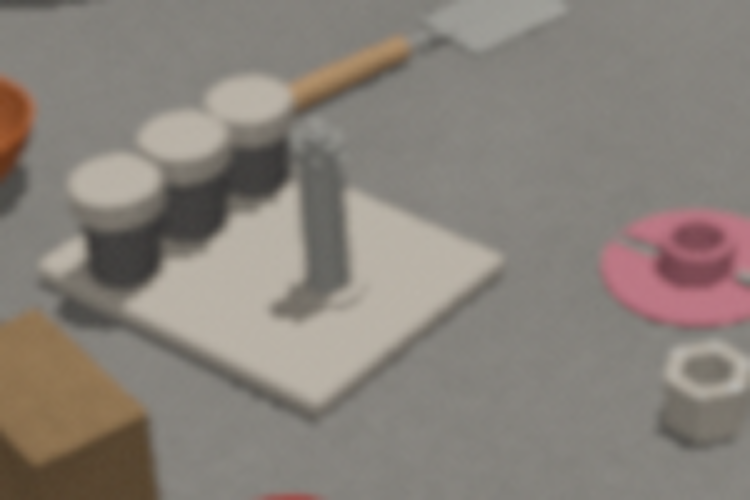

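View pics/c2.png

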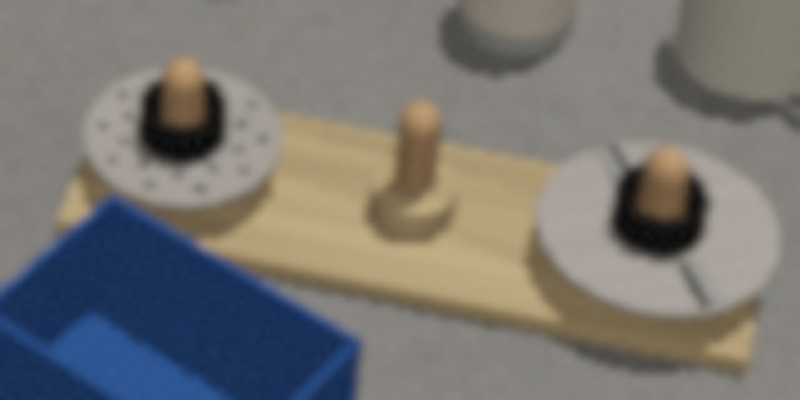

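View pics/c3.png

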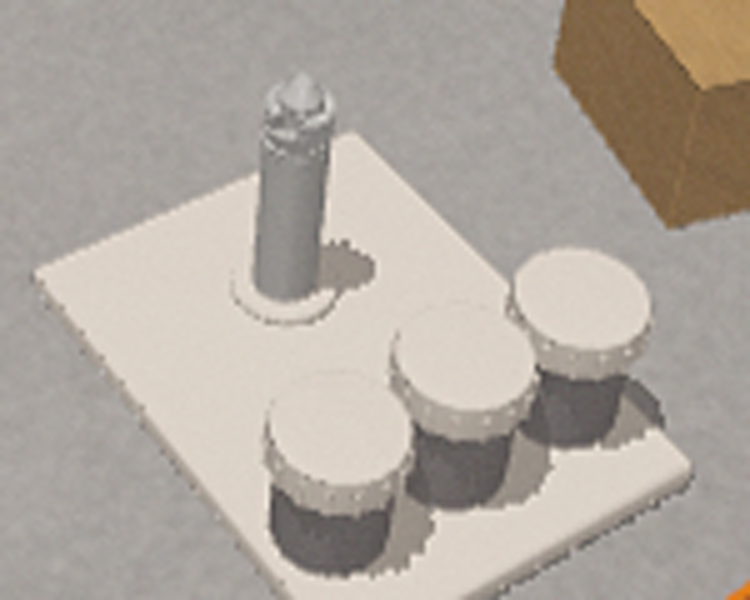

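View pics/c4.png

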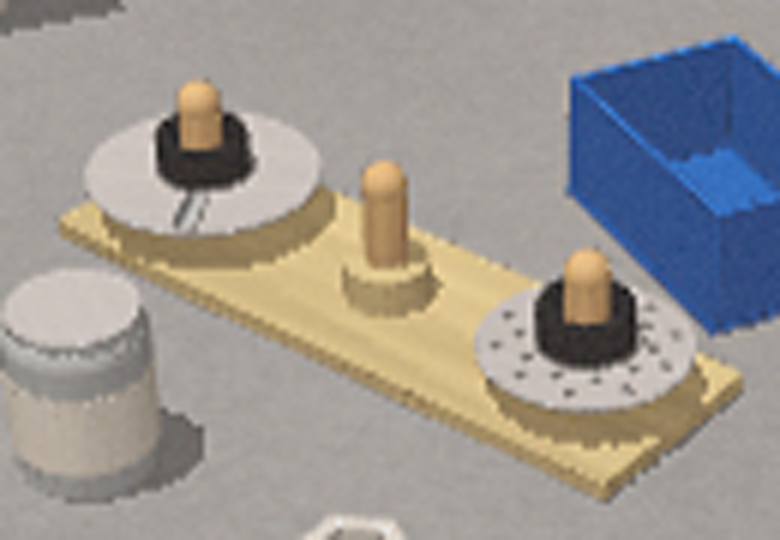

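```bash
python3 - <<'E'
from h import *
a=cams.read_camera("scene");b=cams.read_camera("side")
def tri(p,q):
    A=[];
    for c,uv in((a,p),(b,q)):
        o=ray(c,uv,0);d=ray(c,uv,1)-o;d/=np.linalg.norm(d);M=np.eye(3)-np.outer(d,d);A.append((M,M@o))
    x=np.linalg.solve(A[0][0]+A[1][0],A[0][1]+A[1][1]); return x.round(4)
z=.074
for n,p,q,z in[("pegA",(346.8,284),(322.8,208.7),.074),("pegM",(394.2,292.4),(289,193.7),.074),("pegB",(443.4,302),(258.2,180.5),.074),("stud",(278.6,204.5),(360.4,274.4),.136)
 ,("cap+",(215+118/5,180+177/5),(300+580/5,260+297/5),.08),("cap0",(215+184/5,180+133/5),(300+463/5,260+357/5),.08),("cap-",(215+249/5,180+98/5),(300+338/5,260+430/5),.08),
 ("nut",(215+707/5,180+368/5),(225+355/6,165+545/6),.034)]:
    print(n,tri(p,q),ray(a,p,z).round(4),ray(b,q,z).round(4))
# disc widths
f=lambda c,p,q,z:np.linalg.norm(ray(c,p,z)-ray(c,q,z))
print("A",f(a,(310+84/5,270+137/5),(310+282/5,270+137/5),.036),f(b,(225+474/6,165+345/6),(225+697/6,165+345/6),.036))
print("B",f(a,(310+537/5,270+230/5),(310+781/5,270+230/5),.036),f(b,(225+84/6,165+173/6),(225+322/6,165+173/6),.036))
# base corners
for c,uv in((a,(215+503/5,180+262/5)),(a,(215+318/5,180+405/5)),(a,(215+40/5,180+268/5)),(b,(300+35/5,260+273/5)),(b,(300+355/5,260+135/5)),(b,(300+690/5,260+470/5))): print(ray(c,uv,.015).round(4))
E
```

```text
pegA [0.6008 0.1615 0.0796] [0.5956 0.1576 0.074 ] [0.6049 0.1688 0.074 ]
pegM [0.5445 0.2694 0.0808] [0.5378 0.2655 0.074 ] [0.5488 0.2794 0.074 ]
pegB [0.4888 0.3772 0.08  ] [0.483  0.3744 0.074 ] [0.4918 0.3873 0.074 ]
stud [ 0.5282 -0.1728  0.1372] [ 0.5262 -0.1737  0.136 ] [ 0.5297 -0.1724  0.136 ]
cap+ [ 0.5976 -0.284   0.0819] [ 0.5946 -0.2848  0.08  ] [ 0.6005 -0.2837  0.08  ]
cap0 [ 0.5385 -0.2916  0.0814] [ 0.5363 -0.2925  0.08  ] [ 0.5403 -0.2913  0.08  ]
cap- [ 0.479  -0.299   0.0756] [ 0.4825 -0.293   0.08  ] [ 0.4777 -0.3027  0.08  ]
nut [0.4491 0.0637 0.036 ] [0.4472 0.0621 0.034 ] [0.45  0.066 0.034]
A 0.10266116437270364 0.10356573286507813
B 0.12038699526830968 0.12021231807684724
[ 0.4361 -0.1146  0.015 ]
[ 0.6079 -0.0955  0.015 ]
[ 0.6363 -0.322   0.015 ]
[ 0.4296 -0.1256  0.015 ]
[ 0.605  -0.1057  0.015 ]
[ 0.6304 -0.335   0.015 ]
```

```bash
cat >> h.py <<'E'
def st():
    s=telemetry.sense(); M=R.from_quat(s["orientation"]).as_matrix()
    y=np.degrees(np.arctan2(M[1,0],M[0,0]))
    print("t",round(s["time"],2),"p",s["position"].round(4),"jawyaw",round(y,1),"fingers",M[:,1].round(3),"F",s["ft_force"].round(1),"open",round(s["opening"],3),"j",s["joint_positions"].round(2))
    return s
def go(P,yaw=None):
    s=telemetry.sense(); M=R.from_quat(s["orientation"]).as_matrix()
    d=(np.array(P)-s["position"])/.8
    print("shift frac total",d.round(4),"mm",(d*800).round(1))
    if yaw is not None:
        y=np.radians(yaw); x=np.array([np.cos(y),np.sin(y),0]); 
        if x@M[:,0]<0:x=-x
        D=np.c_[x,[0,0,-1],np.cross(x,[0,0,-1])]
        rv=R.from_matrix(D@M.T).as_rotvec()/np.pi
        print("turn frac total",rv.round(4),"deg",(rv*180).round(1))
E
python3 - <<'E'
from h import *
st();go([.489,.377,.2],27)
E
```

```text
t 2.05 p [0.1277 0.5092 0.2267] jawyaw 75.9 fingers [ 0.  0. -1.] F [ 0.2 -0.2 -0.4] open 1.0 j [ 1.18  0.34  1.52 -0.    1.28 -0.15]
shift frac total [ 0.4516 -0.1653 -0.0334] mm [ 361.3 -132.2  -26.7]
turn frac total [-0.      0.     -0.2718] deg [ -0.    0.  -48.9]
```

```bash
python3 -m crank '[[1,0.056,-0.0206,-0.003,0,0,0],[1,0.056,-0.0206,-0.003,0,0,0],[1,0.056,-0.0206,-0.003,0,0,0],[1,0.056,-0.0206,-0.003,0,0,0],[1,0.056,-0.0206,-0.003,0,0,0],[1,0.056,-0.0206,-0.003,0,0,0],[1,0.056,-0.0206,-0.003,0,0,0],[1,0.0,0,0,0,0,0]]' 20
python3 - <<'E'
from h import *
st();go([.489,.377,.2],27)
cv2.imwrite("pics/w1.png",cams.read_camera("wrist")["frame"][:,:,::-1])
E
```

```text
time: 2.85
position: [0.451, 0.3887, 0.2096]
orientation: [-0.556, -0.438, 0.436, 0.557]
ft_force: [0.2, 0.5, 0.1]
opening: 0.998
t 2.85 p [0.451  0.3887 0.2096] jawyaw 76.3 fingers [ 0.002  0.003 -1.   ] F [0.2 0.5 0.1] open 0.998 j [ 0.58  0.48  1.35  0.    1.3  -0.75]
shift frac total [ 0.0475 -0.0146 -0.012 ] mm [ 38.  -11.7  -9.6]
turn frac total [-0.0007  0.0009 -0.2739] deg [ -0.1   0.2 -49.3]
```

View pics/w1.png

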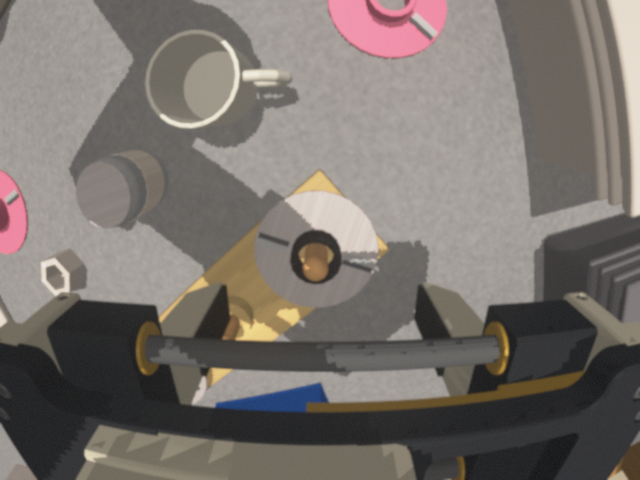

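```bash
cat >> h.py <<'E'
def wray(cam,uv,z):
    K=cam["K"];T=np.linalg.inv(cam["camera_from_world"])
    x=(uv[0]-K[0,2])/K[0,0];y=(uv[1]-K[1,2])/K[1,1];th=np.hypot(x,y)
    k=np.sin(th)/max(th,1e-9)
    d=T[:3,:3]@np.array([x*k,-y*k,-np.cos(th)]);o=T[:3,3]
    return o+d*(z-o[2])/d[2]
def wproj(cam,P):
    p=(cam["camera_from_world"]@np.r_[P,1])[:3]; q=np.array([p[0],-p[1],-p[2]])
    r=np.hypot(q[0],q[1]);th=np.arctan2(r,q[2]);K=cam["K"]
    return np.array([K[0,0]*th*q[0]/r+K[0,2],K[1,1]*th*q[1]/r+K[1,2]])
def wcrop(uv,h,k,n):
    c=cams.read_camera("wrist");f=c["frame"][:,:,::-1];u,v=map(int,uv)
    x0,y0=max(u-h,0),max(v-h,0)
    cv2.imwrite(f"pics/{n}.png",cv2.resize(f[y0:v+h,x0:u+h],None,fx=k,fy=k,interpolation=cv2.INTER_CUBIC));print("origin",x0,y0);return c
E
python3 - <<'E'
from h import *
c=wcrop((316,250),70,5,"w2")
E
```

```text
origin 246 180
```

View pics/w2.png

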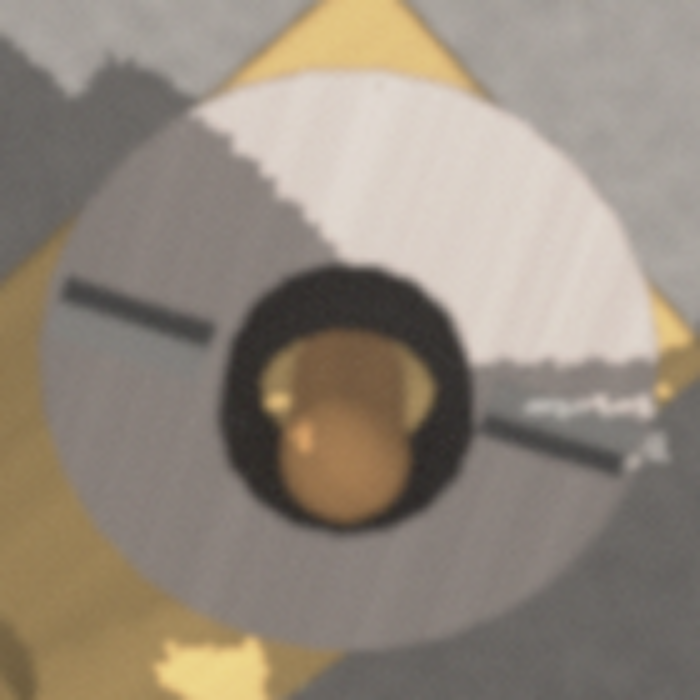

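```bash
python3 - <<'E'
from h import *
c=cams.read_camera("wrist")
g=lambda x,y,z:wray(c,(246+x/5,180+y/5),z)
pts=[g(x,y,.036) for x,y in((42,340),(660,370),(370,70),(350,650))]
for p in pts: print(p.round(4))
print("ctr",(pts[0]+pts[1])[:2]/2,(pts[2]+pts[3])[:2]/2, "peg",g(345,455,.078))
a=g(65,290,.036);b=g(620,465,.036);a2=g(212,335,.036);b2=g(485,425,.036)
for u,v in((a,b),(a,a2),(b2,b)): print(np.degrees(np.arctan2(*(v-u)[1::-1])))
print("hub top ctr",g(345,410,.058))
go([.489,.377,.2],27)
E
```

```text
[0.4636 0.322  0.036 ]
[0.4976 0.4359 0.036 ]
[0.4278 0.3954 0.036 ]
[0.5426 0.3634 0.036 ]
ctr [0.48060537 0.37895844] [0.4851752  0.37939606] peg [0.4829663  0.37769584 0.078     ]
57.709735402465675
58.463139957348254
58.49517338466197
hub top ctr [0.48267185 0.37750156 0.058     ]
shift frac total [ 0.0542 -0.018  -0.0128] mm [ 43.4 -14.4 -10.2]
turn frac total [-0.0013  0.0003 -0.2754] deg [ -0.2   0.  -49.6]
```

```bash
python3 -m crank '[[1,0.018,-0.006,-0.03,0,0,-0.034],[1,0.015,-0.004,-0.03,0,0,-0.034],[1,0.006,-0.002,-0.03,0,0,-0.034],[1,0,0,0,0,0,0]]' 20
python3 - <<'E'
from h import *
st();go([.485,.3775,.039],58)
c=wcrop((320,300),130,4,"w3"); print(wproj(c,[.485,.3775,.058]), wproj(c,[.485,.3775,.036]))
E
```

```text
time: 3.4
position: [0.4719, 0.3862, 0.1389]
orientation: [-0.617, -0.345, 0.341, 0.619]
ft_force: [-0.9, 0.0, -0.4]
opening: 0.999
t 3.4 p [0.4719 0.3862 0.1389] jawyaw 58.1 fingers [ 0.003  0.006 -1.   ] F [-0.9  0.  -0.4] open 0.999 j [ 0.56  0.57  1.41  0.    1.16 -0.46]
shift frac total [ 0.0164 -0.0109 -0.1249] mm [ 13.1  -8.7 -99.9]
turn frac total [-0.0018  0.001  -0.0004] deg [-0.3  0.2 -0.1]
origin 190 170
[319.46423447 270.30066258] [319.42204564 258.84044919]
```

View pics/w3.png

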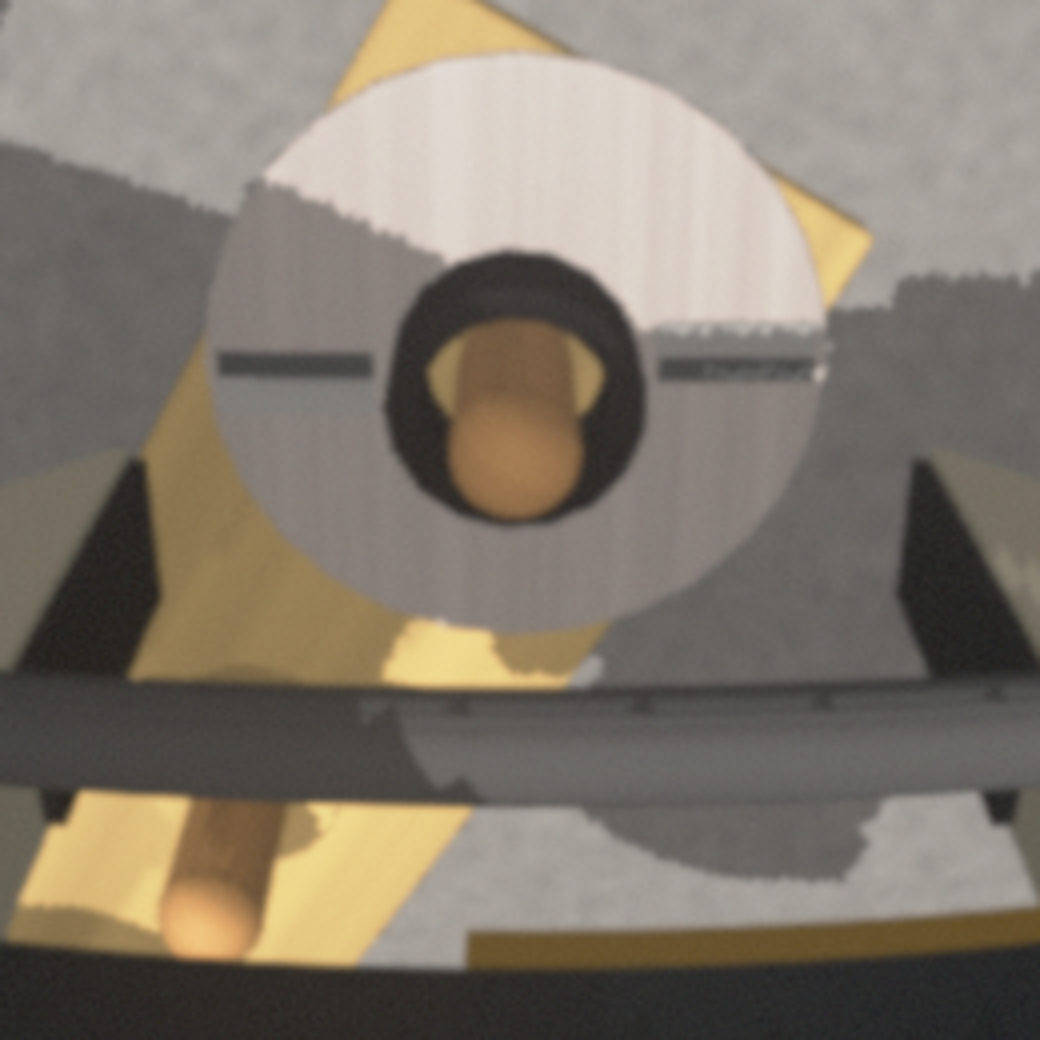

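```bash
python3 -m crank '[[1,0.0139,-0.0102,-0.03,0.0,0.0,0],[1,0,0,-0.03,0,0,0],[1,0,0,-0.0,0,0,0]]' 20
python3 - <<'E'
from h import *
st();go([.483,.378,.039],58)
E
```

```text
time: 3.75
position: [0.4827, 0.383, 0.0982]
orientation: [-0.613, -0.355, 0.343, 0.617]
ft_force: [-1.4, 0.1, 0.4]
opening: 1.001
t 3.75 p [0.4827 0.383  0.0982] jawyaw 59.1 fingers [ 0.013  0.013 -1.   ] F [-1.4  0.1  0.4] open 1.001 j [ 0.54  0.62  1.44  0.    1.06 -0.49]
shift frac total [ 0.0004 -0.0062 -0.074 ] mm [  0.3  -5.  -59.2]
turn frac total [-0.004  0.004 -0.006] deg [-0.7  0.7 -1.1]
```

```bash
python3 -m crank '[[1,0,-0.006,-0.03,-0.004,0.004,-0.006],[1,0,0,-0.03,0,0,0],[1,0,0,0,0,0,0]]' 20
python3 - <<'E'
from h import *
st();go([.483,.378,.039],58)
E
```

```text
time: 4.05
position: [0.4834, 0.3822, 0.057]
orientation: [-0.617, -0.349, 0.342, 0.617]
ft_force: [0.7, -0.2, -0.4]
opening: 0.998
t 4.05 p [0.4834 0.3822 0.057 ] jawyaw 58.5 fingers [ 0.008  0.005 -1.   ] F [ 0.7 -0.2 -0.4] open 0.998 j [ 0.54  0.67  1.47  0.    0.99 -0.48]
shift frac total [-0.0005 -0.0052 -0.0225] mm [ -0.4  -4.2 -18. ]
turn frac total [-0.0016  0.0026 -0.0029] deg [-0.3  0.5 -0.5]
```

```bash
python3 -m crank '[[1,0,-0.005,-0.012,-0.001,0.002,-0.003],[1,0,-0.003,-0.01,-0.001,0.001,-0.002]]' 20
python3 - <<'E'
from h import *
st();go([.483,.378,.039],58)
E
```

```text
time: 4.25
position: [0.4849, 0.3779, 0.044]
orientation: [0.619, 0.343, -0.34, -0.619]
ft_force: [-0.1, -0.2, -0.1]
opening: 1.002
t 4.25 p [0.4849 0.3779 0.044 ] jawyaw 57.8 fingers [ 0.005  0.003 -1.   ] F [-0.1 -0.2 -0.1] open 1.002 j [ 0.54  0.69  1.48 -0.    0.97 -0.47]
shift frac total [-0.0024  0.0001 -0.0062] mm [-1.9  0.1 -5. ]
turn frac total [-0.0008  0.0015  0.0013] deg [-0.1  0.3  0.2]
```

Now down the last few mm and close.

```bash
python3 -m crank '[[1,-0.002,0,-0.005,0,0.001,0],[1,-0.0015,0,-0.001,0,0,0],[0,0,0,0,0,0,0],[0,0,0,0,0,0,0],[0,0,0,0,0,0,0],[0,0,0,0,0,0,0]]' 25
python3 - <<'E'
from h import *
st();go([.483,.378,.039],58)
E
```

```text
time: 4.85
position: [0.4829, 0.3784, 0.0411]
orientation: [-0.618, -0.344, 0.34, 0.62]
ft_force: [-0.1, -0.5, -0.1]
opening: 0.698
t 4.85 p [0.4829 0.3784 0.0411] jawyaw 57.8 fingers [ 0.004  0.004 -1.   ] F [-0.1 -0.5 -0.1] open 0.698 j [ 0.54  0.69  1.49  0.    0.96 -0.47]
shift frac total [ 0.0002 -0.0005 -0.0026] mm [ 0.1 -0.4 -2.1]
turn frac total [-0.0013  0.0012  0.0012] deg [-0.2  0.2  0.2]
```

```bash
python3 -m crank '[[0,0,0,-0.001,0,0,0],[0,0,0,0,0,0,0],[0,0,0,0,0,0,0],[0,0,0,0,0,0,0],[0,0,0,0,0,0,0],[0,0,0,0,0,0,0]]' 30
python3 -c "
from h import *
st()"
```

```text
time: 5.45
position: [0.4829, 0.3784, 0.0404]
orientation: [-0.618, -0.344, 0.34, 0.62]
ft_force: [-0.1, 0.3, 0.4]
opening: 0.495
t 5.45 p [0.4829 0.3784 0.0404] jawyaw 57.8 fingers [ 0.004  0.004 -1.   ] F [-0.1  0.3  0.4] open 0.495 j [ 0.54  0.69  1.49  0.    0.96 -0.47]
```

```bash
python3 -m crank '[[0,0,0,0.03,0,0,0],[0,0,0,0.04,0,0,0],[0,0,0,0.05,0,0,0],[0,0,0,0.05,0,0,0],[0,0,0,0.05,0,0,0]]' 40
python3 -c "
from h import *
st();go([.527,-.174,.2],6.8);cv2.imwrite('pics/w4.png',cams.read_camera('wrist')['frame'][:,:,::-1])"
```

```text
time: 5.95
position: [0.4772, 0.3748, 0.2124]
orientation: [-0.619, -0.336, 0.347, 0.619]
ft_force: [1.4, 0.5, -2.1]
opening: 0.491
t 5.95 p [0.4772 0.3748 0.2124] jawyaw 57.8 fingers [-0.014 -0.006 -1.   ] F [ 1.4  0.5 -2.1] open 0.491 j [ 0.54  0.51  1.29  0.    1.35 -0.47]
shift frac total [ 0.0623 -0.686  -0.0155] mm [  49.8 -548.8  -12.4]
turn frac total [-1.000e-04 -5.000e-03 -2.832e-01] deg [ -0.   -0.9 -51. ]
```

View pics/w4.png

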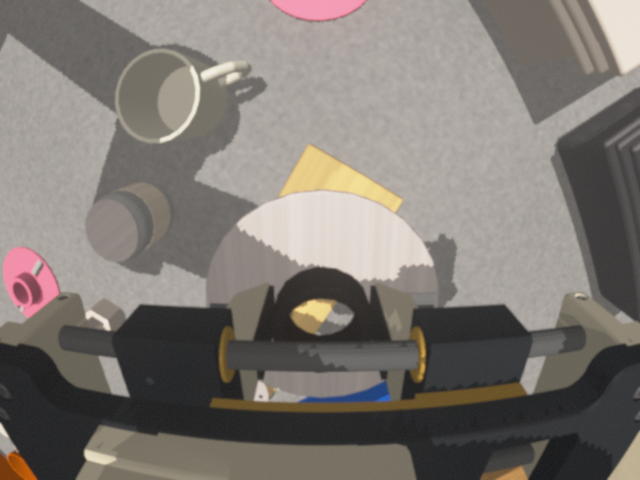

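```bash
python3 -m crank '[[0,0.011,-0.058,0.004,0,0,0],[0,0.011,-0.058,0.003,0,0,0],[0,0.011,-0.058,0.0,0,0,0],[0,0.011,-0.058,0.0,0,0,0],[0,0.011,-0.058,0.0,0,0,0],[0,0.011,-0.058,0.0,0,0,0],[0,0.011,-0.058,0.0,0,0,0],[0,0.011,-0.058,0.0,0,0,0]]'
python3 -m crank '[[0,0.014,-0.058,0.004,0,0,0],[0,0.014,-0.058,0.003,0,0,0],[0,0.014,-0.058,0.0,0,0,0],[0,0.014,-0.05,0.0,0,0,0],[0,0.011,-0.02,0.0,0,0,0]]'
python3 -c "
from h import *
st();go([.527,-.174,.2],6.8);cv2.imwrite('pics/w5.png',cams.read_camera('wrist')['frame'][:,:,::-1])"
```

```text
time: 6.8
position: [0.5487, -0.001, 0.2267]
orientation: [-0.616, -0.347, 0.344, 0.618]
ft_force: [0.1, 1.2, -2.2]
opening: 0.49
time: 7.3
position: [0.6012, -0.2088, 0.2294]
orientation: [-0.616, -0.344, 0.344, 0.62]
ft_force: [0.1, -0.1, -2.6]
opening: 0.498
t 7.3 p [ 0.6012 -0.2088  0.2294] jawyaw 58.2 fingers [-0.002  0.005 -1.   ] F [ 0.1 -0.1 -2.6] open 0.498 j [-0.46  0.55  1.18  0.    1.42 -1.47]
shift frac total [-0.0928  0.0435 -0.0368] mm [-74.2  34.8 -29.4]
turn frac total [-1.900e-03  1.000e-04 -2.855e-01] deg [ -0.3   0.  -51.4]
```

View pics/w5.png

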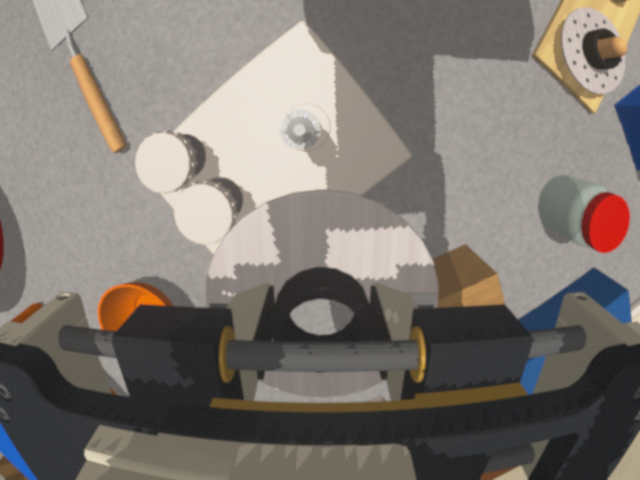

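```bash
python3 -c "
from h import *
wcrop((300,130),40,8,'w6')
wcrop((187,185),60,6,'w7')"
```

```text
origin 260 90
origin 127 125
```

View pics/w6.png

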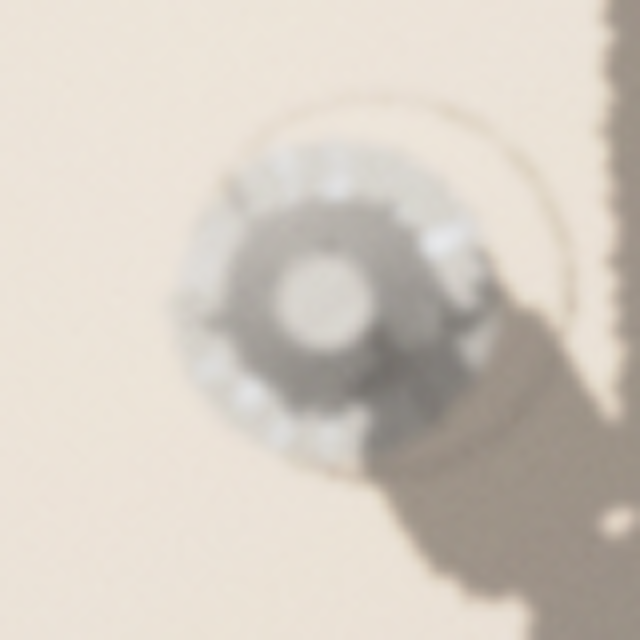

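View pics/w7.png

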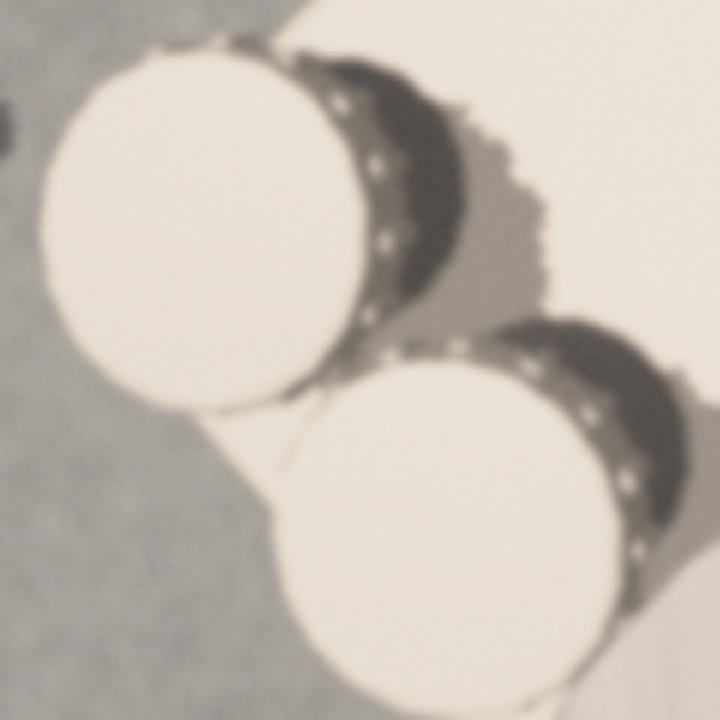

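```bash
python3 -c "
from h import *
c=cams.read_camera('wrist')
print(wray(c,(300.6,127.5),.136),wray(c,(302.1,128.4),.124),wray(c,(161.2,163.3),.08),wray(c,(202,214.5),.08))
a=wray(c,(161.2,163.3),.08);b=wray(c,(202,214.5),.08);print(np.linalg.norm(a-b),np.degrees(np.arctan2(*(b-a)[1::-1])))
print('board corners')
for uv in((303,20),(410,156)):print(wray(c,uv,.015))
"
```

```text
[ 0.52445353 -0.17353251  0.136     ] [ 0.52536786 -0.17358774  0.124     ] [ 0.48019306 -0.29505855  0.08      ] [ 0.53895162 -0.28982266  0.08      ]
0.058991380451815366 5.0920920979645965
board corners
[ 0.42986665 -0.11930487  0.015     ]
[ 0.60405165 -0.09979181  0.015     ]
```

```bash
python3 -c "
from h import *
c=wcrop((322,300),60,6,'w8')
s=st();M=R.from_quat(s['orientation']).as_matrix();p=s['position'];f=M[:,1]
for k in(0,-.017,0.021,2):
  pass
t=np.linspace(0,2*np.pi,13)[:-1]
img=cv2.imread('pics/w8.png')
for h,r,col in((-.0176,.017,(0,0,255)),(-.0176,.023,(0,255,0)),(.0044,.06,(255,0,0))):
  for a in np.linspace(0,2*np.pi,60):
    u=(wproj(c,p+f*h+r*(np.cos(a)*M[:,0]+np.sin(a)*M[:,2]))-[262,240])*6
    cv2.circle(img,tuple(u.astype(int)),2,col,-1)
cv2.imwrite('pics/w8.png',img)
"
```

```text
origin 262 240
t 7.55 p [ 0.6011 -0.2037  0.2299] jawyaw 58.4 fingers [-0.002  0.007 -1.   ] F [ 0.4  0.8 -2.6] open 0.491 j [-0.45  0.55  1.18  0.01  1.42 -1.47]
```

View pics/w8.png

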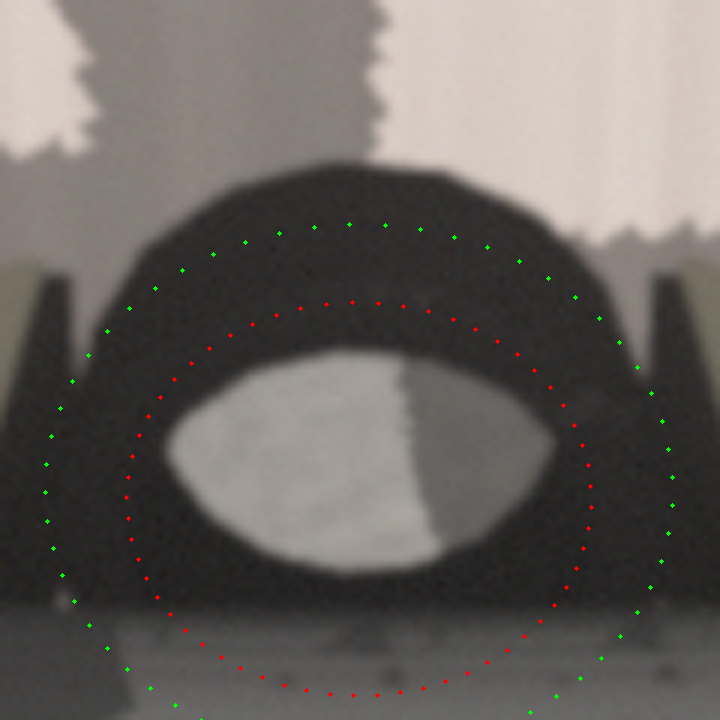

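```bash
python3 -c "
from h import *
c=cams.read_camera('wrist');img=c['frame'][:,:,::-1].copy()
img=cv2.resize(img[180:420,190:460],None,fx=2.9,fy=2.5)
s=telemetry.sense();M=R.from_quat(s['orientation']).as_matrix();p=s['position'];f=M[:,1]
for h,r,col in((-.0176,.017,(0,0,255)),(.0084,.017,(0,255,0)),(.0044,.06,(255,0,0))):
  for a in np.linspace(0,2*np.pi,90):
    u=(wproj(c,p+f*h+r*(np.cos(a)*M[:,0]+np.sin(a)*M[:,2]))-[190,180])*[2.9,2.5]
    cv2.circle(img,tuple(u.astype(int)),2,col,-1)
cv2.imwrite('pics/w9.png',img)
"
```

View pics/w9.png

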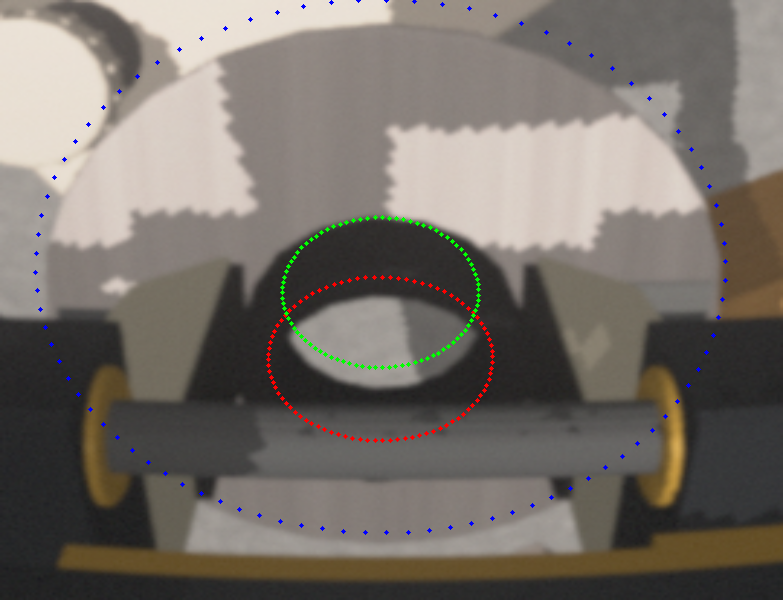

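```bash
python3 -c "
from h import *
c=cams.read_camera('wrist');img=c['frame'][:,:,::-1].copy()
img=cv2.resize(img[240:360,190:460],None,fx=2.9,fy=2.9,interpolation=cv2.INTER_CUBIC)
s=st();M=R.from_quat(s['orientation']).as_matrix();p=s['position'];f=M[:,1]
for x in(-.0226,.0226):
 for z,col in((-.0095,(0,0,255)),(.0095,(0,255,0))):
  for h in(0,-.01,-.02,-.03):
    u=(wproj(c,p+f*h+x*M[:,0]+z*M[:,2])-[190,240])*2.9
    cv2.circle(img,tuple(u.astype(int)),3,col,-1);
    if h==0:print(x,z,u)
cv2.imwrite('pics/w10.png',img)
"
```

```text
t 7.65 p [ 0.6013 -0.2032  0.2306] jawyaw 58.5 fingers [-0.002  0.007 -1.   ] F [-0.4 -0.2 -2.5] open 0.495 j [-0.45  0.55  1.18  0.01  1.42 -1.47]
-0.0226 -0.0095 [247.15708442 240.26041795]
-0.0226 0.0095 [240.88591038 140.8452588 ]
0.0226 -0.0095 [512.02306622 239.9905445 ]
0.0226 0.0095 [517.77968251 140.5271919 ]
```

View pics/w10.png

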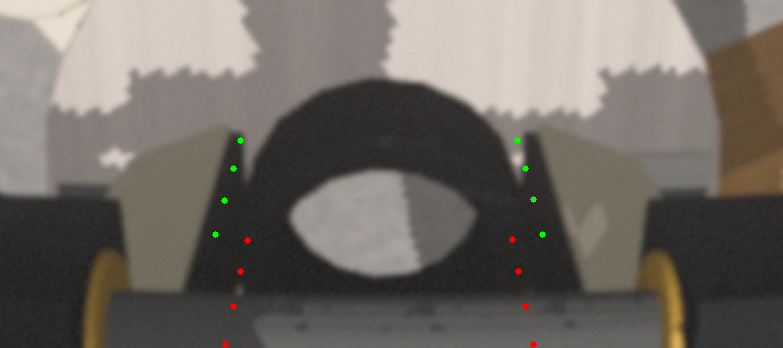

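```bash
python3 -c "
from h import *
from scipy.optimize import least_squares
c=cams.read_camera('wrist')
s=telemetry.sense();M=R.from_quat(s['orientation']).as_matrix();p=s['position'];f=M[:,1]
def circ(h,r,d,e,g):
  return np.array([wproj(c,p+f*(h+g)+e*M[:,0]+d*M[:,2]+r*(np.cos(a)*M[:,0]+np.sin(a)*M[:,2])) for a in np.linspace(0,2*np.pi,180)])
def res(q,sh):
  P=circ(.0044,.06,*q);B=circ(.0084,.017,*q);T=circ(-.0176,.017,*q)
  return np.array([P[:,1].min()-189.6,P[:,1].max()-396.4,P[:,0].min()-206.2,P[:,0].max()-439,T[:,1].min()-298.4,B[:,1].max()-335.2])-[sh,sh,0,0,sh,sh]
for sh in(0,2.7):
  r=least_squares(lambda q:res(q,sh),[0,0,0],x_scale=.001);print(sh,(r.x*1000).round(2),r.fun.round(1))
print('up',M[:,2])
"
```

```text
0 [-4.72  1.07  1.64] [ 0.5  0.7 -0.3  0.3  0.8 -2.3]
2.7 [-5.8   1.06  0.81] [ 0.5  0.3 -0.5  0.5  1.2 -2.4]
up [-0.85249364  0.52271847  0.00447184]
```

```bash
python3 -m crank '[[0,-0.028,0.01,-0.015,0,0,0],[0,-0.028,0.01,-0.015,0,0,0],[0,-0.028,0.01,-0.015,0,0,0],[0,-0.01,0.006,-0.012,0,0,0],[0,-0.004,0.002,-0.01,0,0,0]]'
python3 -c "
from h import *
s=st();go([.521,-.1715,.160],58)
c=wcrop((322,310),60,6,'w11')
u=wproj(c,[.5255,-.1745,.136]);print(u,(u-[262,250])*6)
"
```

```text
time: 8.2
position: [0.521, -0.1672, 0.1783]
orientation: [-0.615, -0.35, 0.346, 0.616]
ft_force: [-0.4, 0.3, -1.8]
opening: 0.494
t 8.2 p [ 0.521  -0.1672  0.1783] jawyaw 58.9 fingers [ 0.004  0.004 -1.   ] F [-0.4  0.3 -1.8] open 0.494 j [-0.45  0.42  1.54  0.01  1.18 -1.48]
shift frac total [ 0.     -0.0054 -0.0228] mm [  0.   -4.3 -18.3]
turn frac total [-0.0012  0.0014 -0.0049] deg [-0.2  0.3 -0.9]
origin 262 250
[313.67611185 283.16989875] [310.0566711  199.01939251]
```

View pics/w11.png

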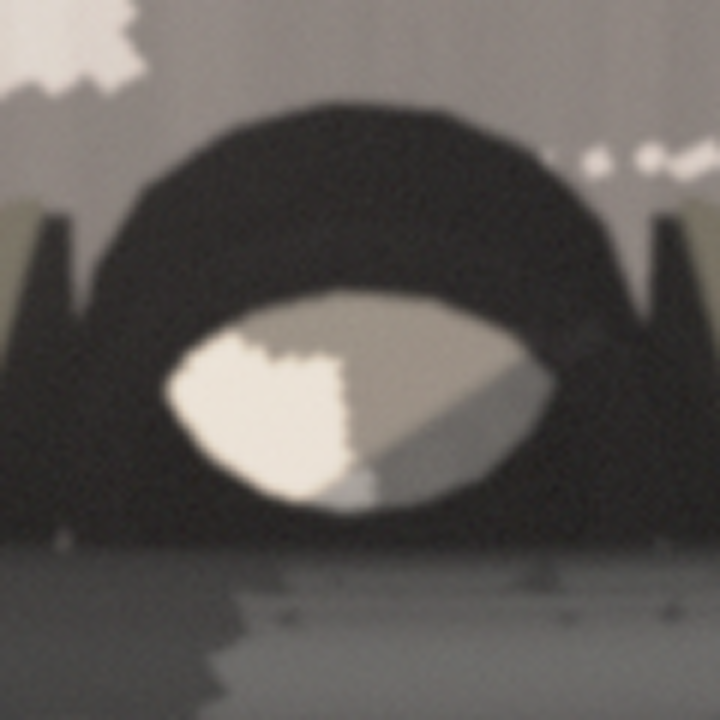

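```bash
python3 -m crank '[[0,0,-0.006,-0.01,0,0,-0.003],[0,0,-0.003,-0.008,0,0,-0.002]]'
python3 -c "
from h import *
s=st();go([.521,-.1715,.160],58)
c=wcrop((322,310),60,5,'w12')
for n,(x,y) in (('scene',(230,150)),('side',(310,210))):
  f=cams.read_camera(n)['frame'][:,:,::-1];cv2.imwrite(f'pics/{n}2.png',cv2.resize(f[y:y+110,x:x+110],None,fx=5,fy=5,interpolation=cv2.INTER_CUBIC))
"
```

```text
time: 8.45
position: [0.5217, -0.1742, 0.163]
orientation: [-0.618, -0.345, 0.341, 0.619]
ft_force: [-0.9, -0.2, -1.9]
opening: 0.498
t 8.45 p [ 0.5217 -0.1742  0.163 ] jawyaw 58.0 fingers [ 0.005  0.003 -1.   ] F [-0.9 -0.2 -1.9] open 0.498 j [-0.46  0.44  1.55  0.01  1.14 -1.48]
shift frac total [-0.0009  0.0033 -0.0038] mm [-0.7  2.7 -3. ]
turn frac total [-0.0011  0.0016 -0.0002] deg [-0.2  0.3 -0. ]
origin 262 250
```

View pics/w12.png

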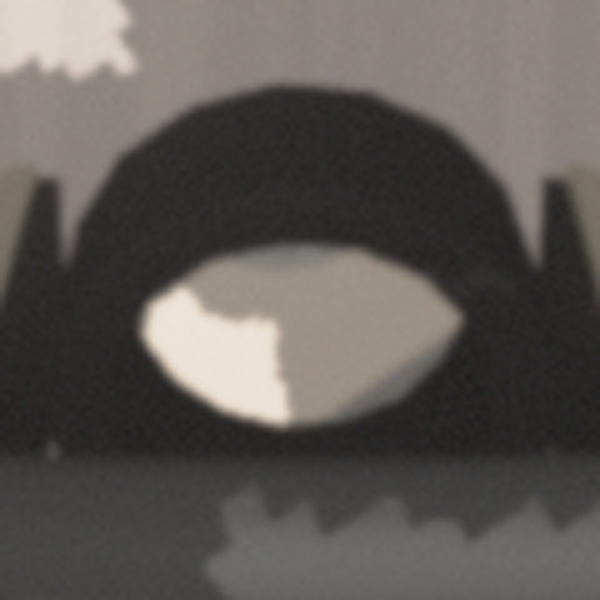

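View pics/scene2.png

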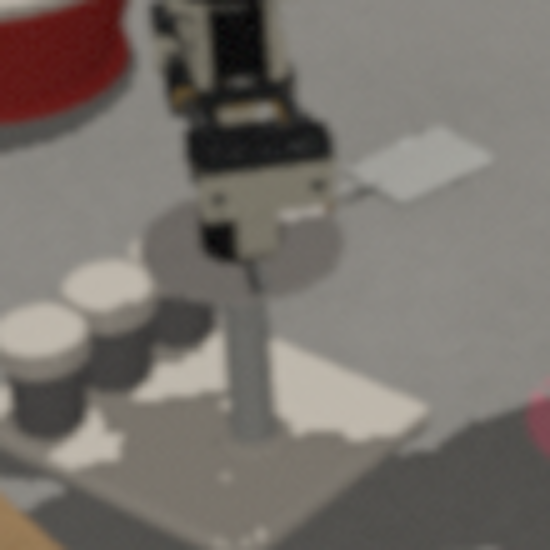

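View pics/side2.png

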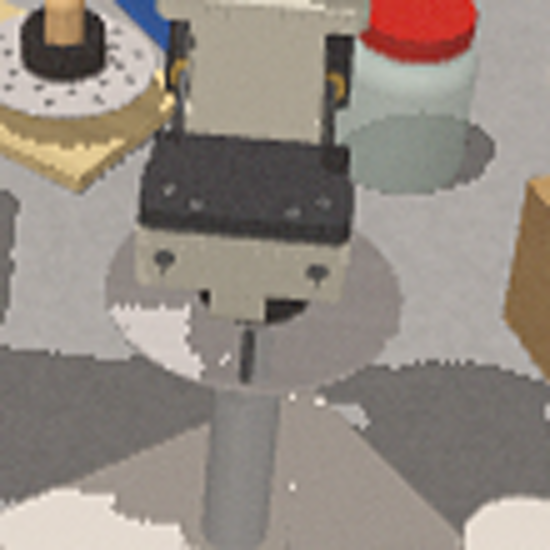

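```bash
python3 -m crank '[[0,0,0.0015,-0.009,0,0,0],[0,0,0.001,-0.008,0,0,0]]'
python3 -c "
from h import *
s=st();go([.521,-.1715,.160],58)
c=wcrop((322,310),60,5,'w13')
s=telemetry.sense();M=R.from_quat(s['orientation']).as_matrix();p=s['position'];f=M[:,1]
q=p-.0055*M[:,2];q[2]=.136;print('disc',q,'stud tip if aligned px',((wproj(c,q)+[1.9,-2.7])-[262,250])*5)
"
```

```text
time: 8.8
position: [0.5226, -0.1729, 0.1496]
orientation: [0.619, 0.345, -0.34, -0.618]
ft_force: [0.7, 0.7, -2.5]
opening: 0.495
t 8.8 p [ 0.5226 -0.1729  0.1496] jawyaw 58.0 fingers [ 0.007  0.003 -1.   ] F [ 0.7  0.7 -2.5] open 0.495 j [-0.46  0.46  1.57  0.01  1.11 -1.48]
shift frac total [-0.002   0.0017  0.013 ] mm [-1.6  1.4 10.4]
turn frac total [-0.0009  0.0021  0.    ] deg [-0.2  0.4  0. ]
origin 262 250
disc [ 0.52680393 -0.17542898  0.136     ] stud tip if aligned px [301.97674241 245.51676738]
```

View pics/w13.png

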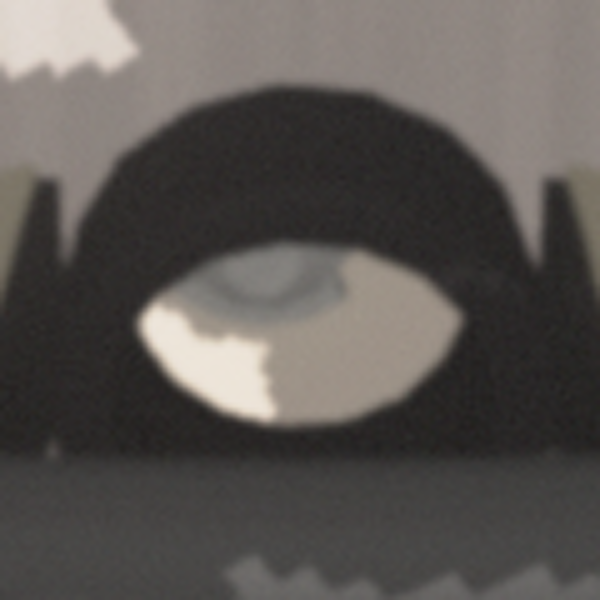

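```bash
python3 -m crank '[[0,0,-0.001,0,0,0,0],[0,0,0,0,0,0,0],[0,0,0,0,0,0,0]]'
cat >> h.py <<'E'
def disc_chk(n,off,tip=.136,x0=262,y0=250):
    c=cams.read_camera("wrist");f=c["frame"][:,:,::-1]
    s=telemetry.sense();M=R.from_quat(s['orientation']).as_matrix();p=s['position']
    q=p+off*M[:,2];q[2]=tip;u=(wproj(c,q)+[1.9,-2.7]-[x0,y0])*5
    img=cv2.resize(f[y0:y0+120,x0:x0+120],None,fx=5,fy=5,interpolation=cv2.INTER_CUBIC)
    cv2.drawMarker(img,tuple(u.astype(int)),(0,0,255),0,14,1)
    for P,r in((q,.003),(q-[0,0,.012],.0145)):
        for a in np.linspace(0,6.28,50):
            v=(wproj(c,P+r*np.array([np.cos(a),np.sin(a),0]))+[1.9,-2.7]-[x0,y0])*5
            cv2.circle(img,tuple(v.astype(int)),1,(0,255,0),-1)
    cv2.imwrite(f"pics/{n}.png",img);print("disc",q.round(4),"px",u.round(0));st();print("jaw",M[:,0].round(2),"up",M[:,2].round(2))
E
python3 -c "
from h import *
st();disc_chk('w14',-.0055)"
```

```text
time: 9.15
position: [0.5221, -0.1732, 0.148]
orientation: [-0.618, -0.345, 0.341, 0.619]
ft_force: [-0.2, 0.2, -2.3]
opening: 0.496
t 9.15 p [ 0.5221 -0.1732  0.148 ] jawyaw 58.0 fingers [ 0.004  0.004 -1.   ] F [-0.2  0.2 -2.3] open 0.496 j [-0.46  0.46  1.57  0.01  1.11 -1.48]
disc [ 0.5268 -0.1761  0.136 ] px [302. 258.]
t 9.2 p [ 0.5221 -0.1732  0.148 ] jawyaw 58.0 fingers [ 0.004  0.004 -1.   ] F [-0.6  0.5 -2.1] open 0.497 j [-0.46  0.46  1.57  0.01  1.11 -1.48]
jaw [0.53 0.85 0.01] up [-0.85  0.53 -0.  ]
```

View pics/w14.png

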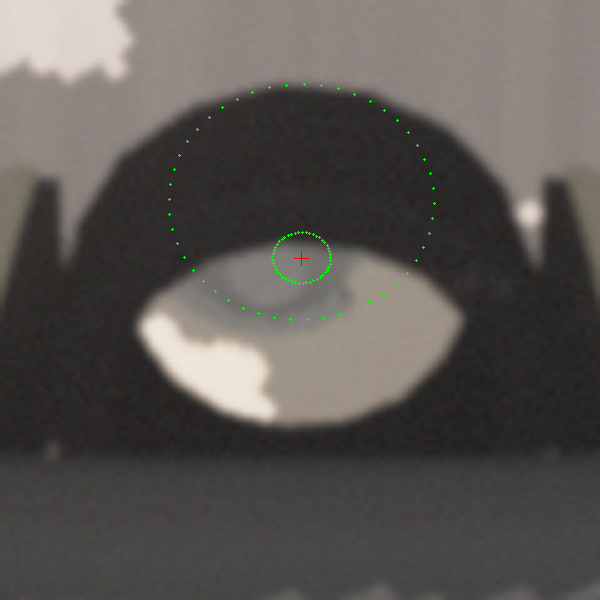

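```bash
python3 -m crank '[[0,-0.001,-0.005,0.001,0,0,0],[0,-0.001,-0.002,0.001,0,0,0],[0,0,0,0,0,0,0],[0,0,0,0,0,0,0]]'
python3 -c "
from h import *
disc_chk('w15',-.0055)"
```

```text
time: 9.6
position: [0.5206, -0.1796, 0.1504]
orientation: [-0.618, -0.345, 0.341, 0.619]
ft_force: [-0.1, -0.7, -1.4]
opening: 0.494
disc [ 0.5253 -0.1826  0.136 ] px [302. 247.]
t 9.65 p [ 0.5206 -0.1796  0.1504] jawyaw 58.0 fingers [ 0.006  0.003 -1.   ] F [ 0.1  0.3 -1.6] open 0.496 j [-0.47  0.46  1.57  0.01  1.11 -1.49]
jaw [0.53 0.85 0.01] up [-0.85  0.53 -0.  ]
```

View pics/w15.png

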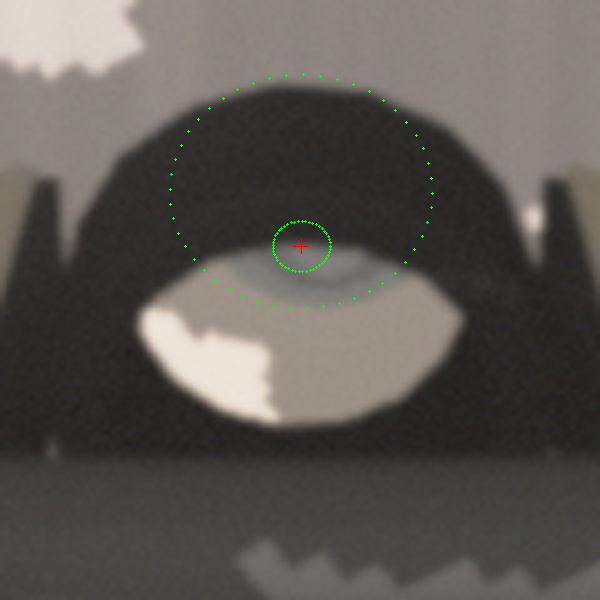

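```bash
python3 -m crank '[[0,0.001,0.002,-0.006,0,0,0],[0,0.0005,0.0005,-0.006,0,0,0],[0,0,0,-0.004,0,0,0]]'
python3 -c "
from h import *
disc_chk('w16',-.0055)"
```

```text
time: 9.95
position: [0.5221, -0.1774, 0.137]
orientation: [0.619, 0.345, -0.34, -0.618]
ft_force: [0.0, 0.6, -1.8]
opening: 0.494
disc [ 0.5265 -0.1802  0.136 ] px [302. 308.]
t 10.0 p [ 0.5218 -0.1773  0.1364] jawyaw 58.0 fingers [ 0.005  0.004 -1.   ] F [-0.5  0.2 -1.8] open 0.495 j [-0.47  0.47  1.58  0.01  1.08 -1.49]
jaw [0.53 0.85 0.01] up [-0.85  0.53 -0.  ]
```

View pics/w16.png

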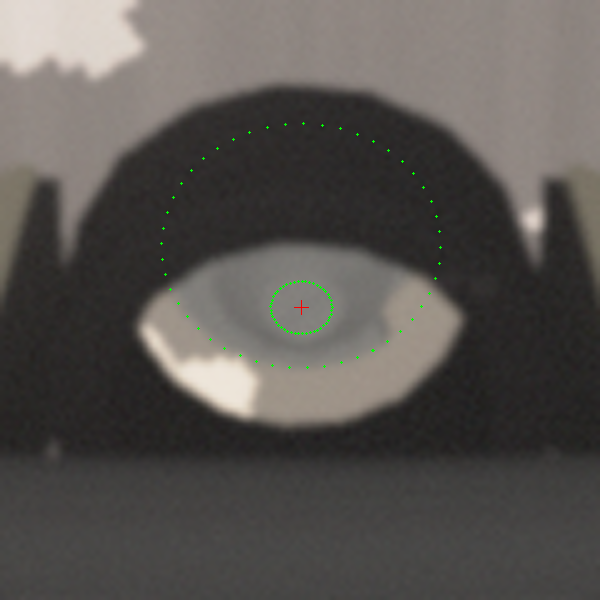

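```bash
python3 -m crank '[[0,0,-0.0005,-0.007,0,0,0],[0,0,-0.0005,-0.007,0,0,0],[0,0,0,-0.007,0,0,0],[0,0,0,-0.007,0,0,0]]'
python3 -c "
from h import *
disc_chk('w17',-.0055)"
```

```text
time: 10.4
position: [0.5219, -0.1781, 0.1123]
orientation: [-0.618, -0.345, 0.341, 0.618]
ft_force: [0.1, 0.6, -1.7]
opening: 0.496
disc [ 0.526  -0.1808  0.136 ] px [302. 447.]
t 10.45 p [ 0.5214 -0.1779  0.1113] jawyaw 58.0 fingers [ 0.004  0.004 -1.   ] F [-0.9  0.4 -1.9] open 0.49 j [-0.47  0.5   1.61  0.01  1.02 -1.49]
jaw [0.53 0.85 0.01] up [-0.85  0.53 -0.  ]
```

View pics/w17.png

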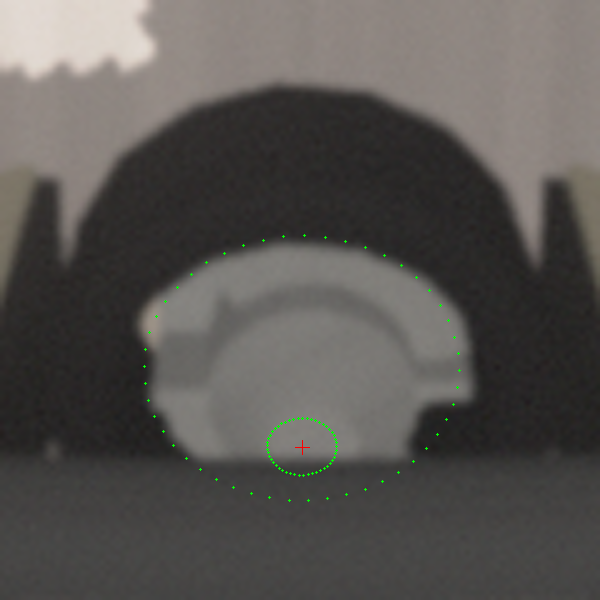

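```bash
python3 -m crank '[[0,0.0005,0.001,-0.007,0,0,0],[0,0.0005,0.0005,-0.007,0,0,0],[0,0,0,-0.004,0,0,0],[0.75,0,0,0,0,0,0],[0.75,0,0,0,0,0,0],[0.75,0,0,0,0,0,0],[0.75,0,0,0,0,0,0],[0.75,0,0,0,0,0,0]]'
python3 -c "
from h import *
disc_chk('w18',0)"
```

```text
time: 11.25
position: [0.5233, -0.1771, 0.0967]
orientation: [0.619, 0.345, -0.34, -0.618]
ft_force: [-0.1, -0.3, -0.0]
opening: 0.749
disc [ 0.5233 -0.1771  0.136 ] px [304. 508.]
t 11.3 p [ 0.5233 -0.1771  0.0967] jawyaw 58.0 fingers [ 0.007  0.003 -1.   ] F [-0.3 -0.4 -0.5] open 0.749 j [-0.47  0.52  1.63  0.01  0.99 -1.48]
jaw [0.53 0.85 0.01] up [-0.85  0.53 -0.  ]
```

View pics/w18.png

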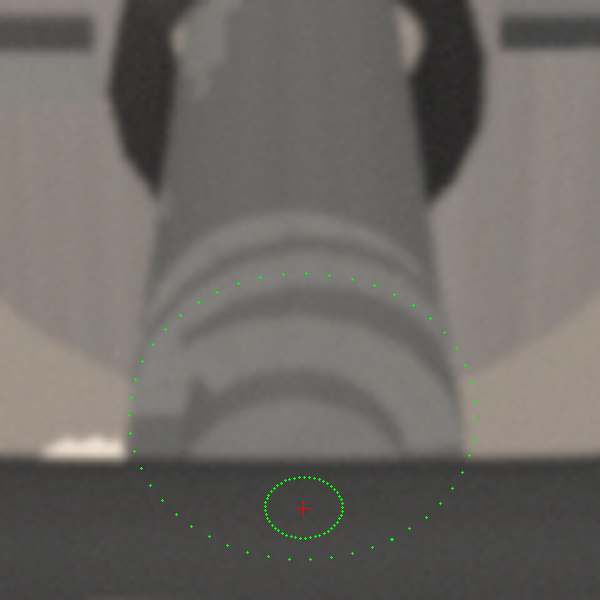

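```bash
python3 -m crank '[[0.75,0.002,-0.002,0.05,0,0,0],[0.9,0.001,0,0.05,0,0,0],[1,0,0,0.04,0,0,0],[1,0.012,0.055,0,0,0,0],[1,0.012,0.055,0,0,0,0],[1,0.012,0.055,0,0,0,0],[1,0.012,0.055,0,0,0,0],[1,0.012,0.055,0,0,0,0]]'
python3 -m crank '[[1,0.013,0.055,0,0,0,0],[1,0.013,0.055,0,0,0,0],[1,0.013,0.03,0,0,0,0],[1,0,0,0,0,0,0],[1,0,0,0,0,0,0],[1,0,0,0,0,0,0]]'
python3 -c "
from h import *
st();cv2.imwrite('pics/w19.png',cams.read_camera('wrist')['frame'][:,:,::-1])"
```

```text
time: 12.1
position: [0.5738, 0.0425, 0.2151]
orientation: [0.622, 0.343, -0.336, -0.619]
ft_force: [0.8, -0.2, 0.6]
opening: 0.999
time: 12.7
position: [0.6049, 0.1649, 0.2153]
orientation: [0.621, 0.346, -0.337, -0.618]
ft_force: [-0.8, -0.6, -0.0]
opening: 1.0
t 12.7 p [0.6049 0.1649 0.2153] jawyaw 57.8 fingers [ 0.012  0.002 -1.   ] F [-0.8 -0.6 -0. ] open 1.0 j [ 0.14  0.53  1.25  0.    1.35 -0.86]
```

View pics/w19.png

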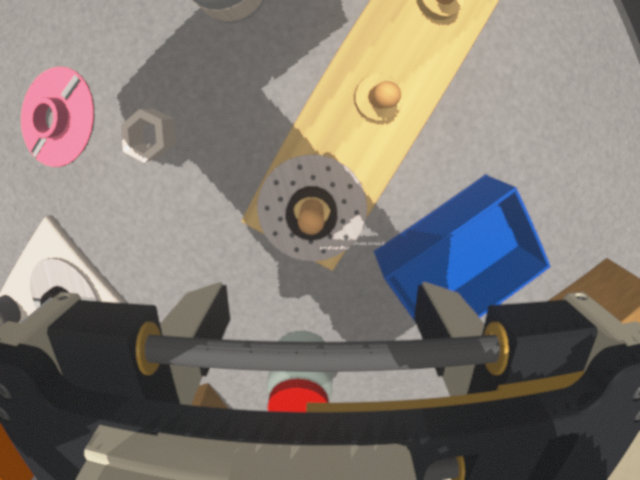

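```bash
python3 -c "
from h import *
c=wcrop((312,212),62,6,'w20')
for d in nets.masks_of('wrist','disc_medium_c')[:3]:
  m=d['mask'];y,x=np.nonzero(m);print(d['confidence'],x.min(),x.max(),y.min(),y.max())
  g=lambda u,v:wray(c,(u-1.9,v+2.7),.036)
  print((g(x.min(),y.mean())+g(x.max(),y.mean()))/2,(g(x.mean(),y.min())+g(x.mean(),y.max()))/2)
"
```

```text
origin 250 150
0.96 258 366 154 260
[0.59779966 0.15856538 0.036     ] [0.60016473 0.15707179 0.036     ]
```

View pics/w20.png

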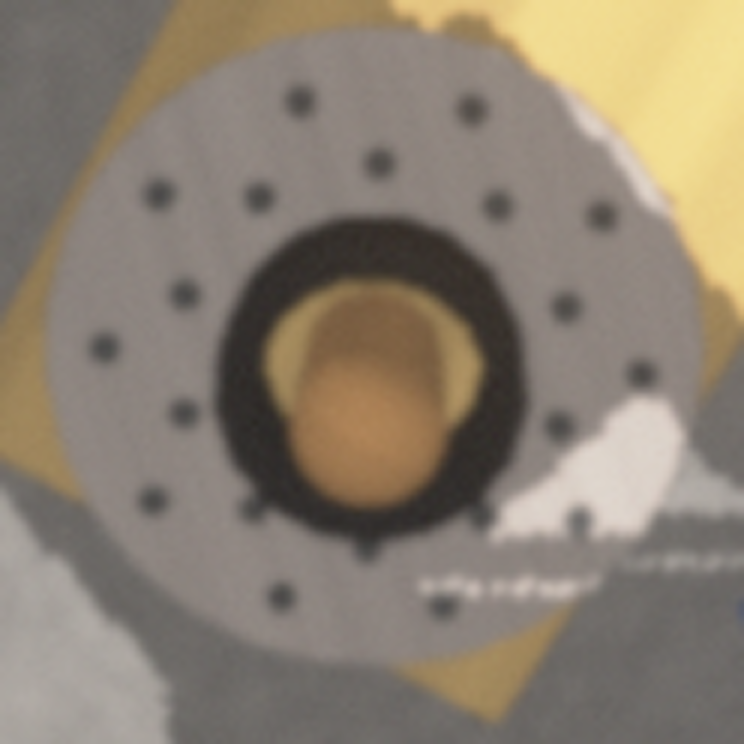

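```bash
python3 -c "
from h import *
c=cams.read_camera('wrist')
ctr=np.array([.599,.158,.036])
# rectify plate plane: world-aligned 4px/mm
N=480;xs=(np.arange(N)-N/2)/4000
def rect(z):
  mx=np.zeros((N,N),np.float32);my=mx.copy()
  for i in range(N):
    for j in range(N):
      u=wproj(c,[ctr[0]+xs[j],ctr[1]-xs[i],z])+[1.9,-2.7];mx[i,j],my[i,j]=u
  return cv2.remap(c['frame'],mx,my,cv2.INTER_CUBIC)
r=rect(.036);t=rect(.058)
cv2.imwrite('pics/r1.png',np.hstack([r,t[90:390,90:390].repeat(1,0)]if False else [r])[:,:,::-1])
b=cv2.resize(t[100:380,100:380],(480,480));cv2.imwrite('pics/r2.png',b[:,:,::-1])
"
```

```text
(no output)
```

View pics/r1.png

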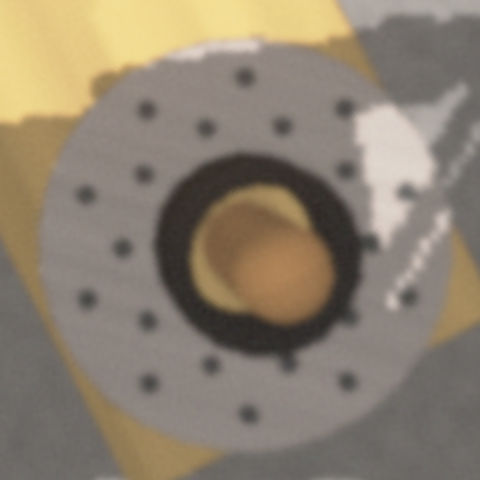

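View pics/r2.png

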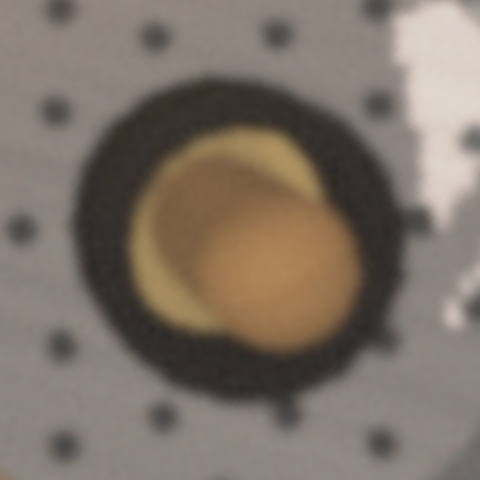

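```bash
python3 -c "
from h import *
g=cv2.imread('pics/r1.png',0).astype(np.float32)
yy,xx=np.mgrid[:480,:480];rr=np.hypot(xx-246,yy-246)
res=[]
b=cv2.GaussianBlur(g,(0,0),3);gx=cv2.Sobel(b,cv2.CV_32F,1,0);gy=cv2.Sobel(b,cv2.CV_32F,0,1)
mag=np.hypot(gx,gy)
m=(rr<190)&(rr>115)&(mag<np.percentile(mag[(rr<190)&(rr>115)],55))&~((xx>330)&(yy<330))
J=np.array([[ (gx*gx)[m].sum(),(gx*gy)[m].sum()],[(gx*gy)[m].sum(),(gy*gy)[m].sum()]])
w_,v=np.linalg.eigh(J);d=v[:,0];print(w_,'line angle world',np.degrees(np.arctan2(-d[1],d[0]))%180)
"
```

```text
[18005.125 67361.805] line angle world 163.63242
```

```bash
python3 -c "
from h import *
c=cams.read_camera('wrist')
for uv in((375,250),(486,176),(520,190),(548,268)):print(wray(c,(uv[0]-1.9,uv[1]+2.7),.07).round(3))
print('nut',wray(c,(145-1.9,134+2.7),.034).round(3))
go([.6,.157,.12],72)
"
```

```text
[0.654 0.189 0.07 ]
[0.649 0.308 0.07 ]
[0.679 0.334 0.07 ]
[0.773 0.334 0.07 ]
nut [0.448 0.061 0.034]
shift frac total [-0.0065 -0.0094 -0.1195] mm [ -5.2  -7.6 -95.6]
turn frac total [-0.0013  0.0039  0.0795] deg [-0.2  0.7 14.3]
```

```bash
python3 -m crank '[[0.8,-0.004,-0.006,-0.03,0,0.002,0.03],[0.8,-0.003,-0.004,-0.04,0,0.002,0.03],[0.8,-0.001,-0.002,-0.04,0,0,0.02],[0.8,0,0,0,0,0,0],[0.8,0,0,0,0,0,0]]'
python3 -c "
from h import *
c=wcrop((322,260),60,6,'w21')
go([.6005,.1568,.040],72)
for d in nets.masks_of('wrist','disc_medium_c')[:1]:
  m=d['mask'];y,x=np.nonzero(m);print(d['confidence'],x.min(),x.max(),y.min(),y.max())
  g=lambda u,v:wray(c,(u-1.9,v+2.7),.036)
  print((g(x.min(),y.mean())+g(x.max(),y.mean()))/2,(g(x.mean(),y.min())+g(x.mean(),y.max()))/2)
"
```

```text
time: 13.45
position: [0.5999, 0.1518, 0.1286]
orientation: [-0.57, -0.42, 0.415, 0.572]
ft_force: [0.1, 0.2, 0.1]
opening: 0.796
origin 262 200
shift frac total [ 0.001   0.0062 -0.1106] mm [  0.8   5.  -88.5]
turn frac total [-0.0018  0.0013 -0.0017] deg [-0.3  0.2 -0.3]
0.76 258 400 167 303
[0.59605345 0.15895496 0.036     ] [0.60082358 0.15719178 0.036     ]
```

View pics/w21.png

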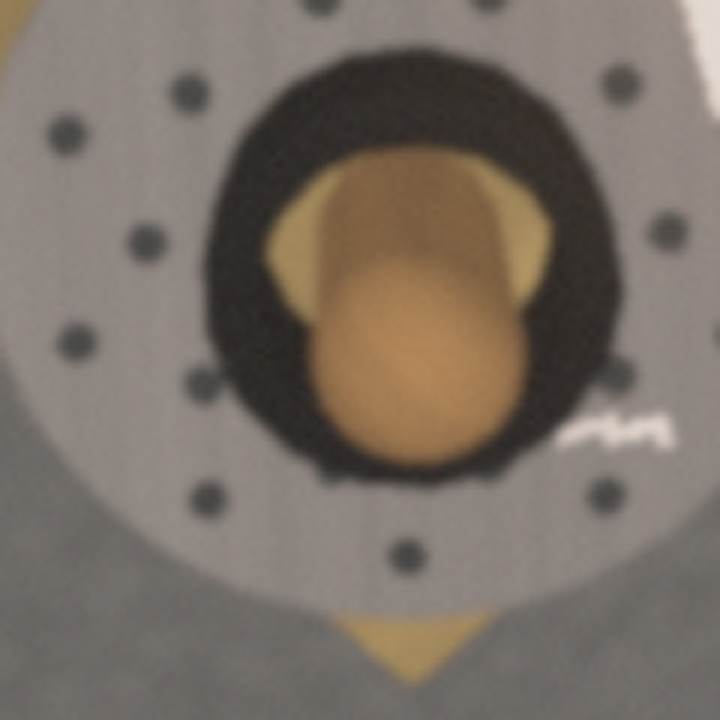

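```bash
python3 -m crank '[[0.8,0.001,0.006,-0.03,0,0.001,0],[0.8,0,0.003,-0.03,0,0,0],[0.8,0,0.001,-0.025,0,0,0],[0.8,0,0,-0.012,0,0,0]]'
python3 -c "
from h import *
st();go([.6005,.1572,.040],72)"
```

```text
time: 13.95
position: [0.6069, 0.1613, 0.0591]
orientation: [0.573, 0.423, -0.409, -0.57]
ft_force: [0.1, 0.7, 0.5]
opening: 0.801
t 13.95 p [0.6069 0.1613 0.0591] jawyaw 72.1 fingers [ 0.02   0.008 -1.   ] F [0.1 0.7 0.5] open 0.801 j [ 0.14  0.68  1.45  0.01  1.   -1.13]
shift frac total [-0.008  -0.0052 -0.0238] mm [ -6.4  -4.1 -19.1]
turn frac total [-0.0026  0.0063 -0.0005] deg [-0.5  1.1 -0.1]
```

```bash
python3 -m crank '[[0.8,-0.006,-0.004,-0.006,-0.002,0.006,0],[0.8,-0.003,-0.002,-0.006,0,0.001,0],[0.8,-0.001,0,-0.005,0,0,0],[0.8,0,0,0,0,0,0],[0.8,0,0,0,0,0,0]]'
python3 -c "
from h import *
st();go([.6005,.1572,.040],72)"
```

```text
time: 14.45
position: [0.6006, 0.1563, 0.0484]
orientation: [-0.572, -0.417, 0.415, 0.572]
ft_force: [0.0, -0.3, 0.2]
opening: 0.795
t 14.45 p [0.6006 0.1563 0.0484] jawyaw 72.0 fingers [ 0.002  0.002 -1.   ] F [ 0.  -0.3  0.2] open 0.795 j [ 0.13  0.69  1.46  0.    0.99 -1.13]
shift frac total [-0.0001  0.0011 -0.0105] mm [-0.1  0.9 -8.4]
turn frac total [-0.0006  0.0005 -0.0001] deg [-0.1  0.1 -0. ]
```

```bash
python3 -m crank '[[0.8,-0.0005,0.001,-0.006,0,0,0],[0.8,-0.0005,0.0005,-0.004,0,0,0],[0.8,0,0,-0.001,0,0,0],[0,0,0,0,0,0,0],[0,0,0,0,0,0,0],[0,0,0,0,0,0,0],[0,0,0,0,0,0,0],[0,0,0,0,0,0,0]]' 20
python3 -m crank '[[0,0,0,0,0,0,0],[0,0,0,0,0,0,0],[0,0,0,0,0,0,0],[0,0,0,0,0,0,0]]' 40
python3 -c "
from h import *
st();go([.6005,.1572,.040],72)"
```

```text
time: 15.25
position: [0.6003, 0.1578, 0.0398]
orientation: [0.572, 0.417, -0.414, -0.572]
ft_force: [-0.5, 0.2, -0.5]
opening: 0.503
time: 15.65
position: [0.6003, 0.1578, 0.0398]
orientation: [0.572, 0.417, -0.414, -0.572]
ft_force: [-0.2, 0.8, -1.0]
opening: 0.498
t 15.65 p [0.6003 0.1578 0.0398] jawyaw 72.0 fingers [ 0.003  0.002 -1.   ] F [-0.2  0.8 -1. ] open 0.498 j [ 0.13  0.7   1.47  0.    0.97 -1.13]
shift frac total [ 0.0003 -0.0007  0.0003] mm [ 0.2 -0.6  0.2]
turn frac total [-0.0007  0.001  -0.0001] deg [-0.1  0.2 -0. ]
```

```bash
python3 -m crank '[[0,0.0,0,0.015,0,0,0],[0,0.001,0,0.018,0,0,0],[0,0.001,0,0.02,0,0,0],[0,0.001,0,0.02,0,0,0],[0,0.0,0,0.03,0,0,0],[0,0,0,0.04,0,0,0],[0,0,0,0.04,0,0,0],[0,0,0,0.03,0,0,0]]' 40
python3 -c "
from h import *
st()
disc_chk('w22',0);go([.526,-.181,.165],72)"
```

```text
time: 16.45
position: [0.5981, 0.157, 0.2161]
orientation: [-0.57, -0.414, 0.418, 0.574]
ft_force: [0.5, 0.1, -2.1]
opening: 0.497
t 16.45 p [0.5981 0.157  0.2161] jawyaw 72.0 fingers [-0.007  0.001 -1.   ] F [ 0.5  0.1 -2.1] open 0.497 j [ 0.13  0.53  1.26  0.    1.36 -1.13]
disc [0.5999 0.1573 0.136 ] px [308.  -3.]
t 16.5 p [0.5999 0.1573 0.2206] jawyaw 72.0 fingers [-0.     0.002 -1.   ] F [0.6 1.  2.2] open 0.498 j [ 0.13  0.52  1.25  0.    1.37 -1.13]
jaw [0.31 0.95 0.  ] up [-0.95  0.31  0.  ]
shift frac total [-0.0923 -0.4228 -0.0695] mm [ -73.9 -338.3  -55.6]
turn frac total [-0.0005 -0.0001 -0.0001] deg [-0.1 -0.  -0. ]
```

View pics/w22.png

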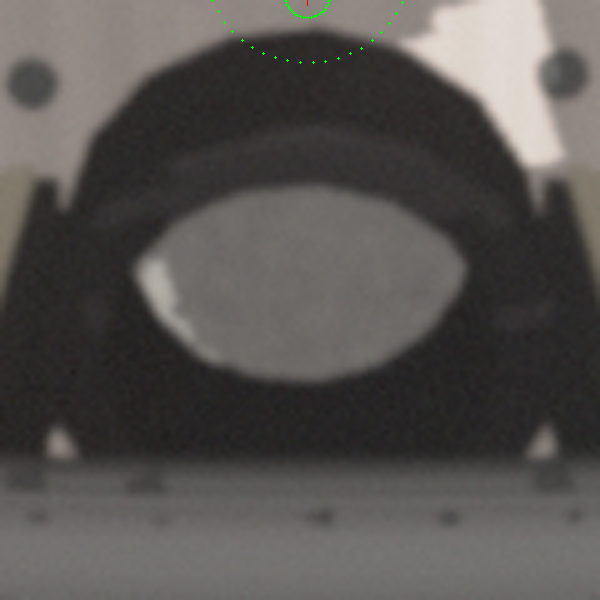

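```bash
python3 -m crank '[[0,-0.0115,-0.055,0,0,0,0],[0,-0.0115,-0.055,0,0,0,0],[0,-0.0115,-0.055,0,0,0,0],[0,-0.0115,-0.055,0,0,0,0],[0,-0.0115,-0.055,0,0,0,0],[0,-0.0115,-0.055,-0.005,0,0,0],[0,-0.0115,-0.055,-0.005,0,0,0],[0,-0.0115,-0.03,-0.01,0,0,0]]'
python3 -c "
from h import *
st();go([.526,-.181,.157],72)"
```

```text
time: 17.3
position: [0.5223, -0.1815, 0.2096]
orientation: [0.572, 0.421, -0.415, -0.568]
ft_force: [-0.2, -0.7, -2.2]
opening: 0.495
t 17.3 p [ 0.5223 -0.1815  0.2096] jawyaw 72.5 fingers [ 0.01   0.001 -1.   ] F [-0.2 -0.7 -2.2] open 0.495 j [-0.48  0.4   1.48  0.01  1.25 -1.74]
shift frac total [ 0.0046  0.0007 -0.0658] mm [  3.7   0.5 -52.6]
turn frac total [-0.0004  0.003  -0.003 ] deg [-0.1  0.5 -0.5]
```

```bash
python3 -m crank '[[0,0.004,0.002,-0.02,0,0.003,-0.003],[0,0.001,0.001,-0.02,0,0,0],[0,0,0,-0.016,0,0,0],[0,0,0,-0.005,0,0,0],[0,0,0,0,0,0,0]]'
python3 -c "
from h import *
st();go([.526,-.181,.147],72)"
```

```text
time: 17.8
position: [0.5242, -0.1808, 0.1575]
orientation: [-0.572, -0.413, 0.414, 0.575]
ft_force: [0.0, 0.2, -1.2]
opening: 0.499
t 17.8 p [ 0.5242 -0.1808  0.1575] jawyaw 71.6 fingers [-0.003  0.003 -1.   ] F [ 0.   0.2 -1.2] open 0.499 j [-0.47  0.46  1.54  0.    1.14 -1.72]
shift frac total [ 0.0022 -0.0003 -0.0131] mm [  1.8  -0.2 -10.5]
turn frac total [-0.0008 -0.0011  0.0024] deg [-0.1 -0.2  0.4]
```

```bash
python3 -m crank '[[0,0.002,0,-0.007,0,0,0.002],[0,0.001,0,-0.006,0,0,0],[0,0,0,-0.004,0,0,0],[0,0,0,0,0,0,0],[0,0,0,0,0,0,0]]'
python3 -c "
from h import *
disc_chk('w23',0);go([.526,-.181,.147],72)"
```

```text
time: 18.3
position: [0.5281, -0.1796, 0.1443]
orientation: [-0.571, -0.416, 0.416, 0.572]
ft_force: [-0.4, -0.2, -1.8]
opening: 0.494
disc [ 0.5281 -0.1796  0.136 ] px [299. 225.]
t 18.35 p [ 0.5281 -0.1796  0.1444] jawyaw 72.1 fingers [-0.001  0.002 -1.   ] F [ 0.7 -0.3 -1.9] open 0.497 j [-0.47  0.48  1.55  0.    1.11 -1.72]
jaw [0.31 0.95 0.  ] up [-0.95  0.31  0.  ]
shift frac total [-0.0027 -0.0017  0.0033] mm [-2.1 -1.4  2.6]
turn frac total [-0.0005 -0.0003 -0.0004] deg [-0.1 -0.1 -0.1]
```

View pics/w23.png

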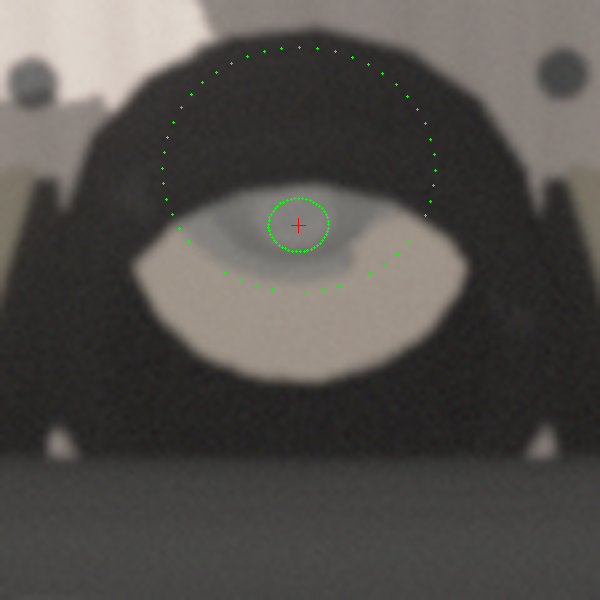

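```bash
python3 -m crank '[[0,-0.0025,-0.0015,-0.006,0,0,0],[0,-0.0015,-0.001,-0.006,0,0,0],[0,0,0,-0.004,0,0,0],[0,0,0,0,0,0,0]]'
python3 -c "
from h import *
disc_chk('w24',0);go([.5266,-.1808,.147],72)"
```

```text
time: 18.75
position: [0.5246, -0.182, 0.1308]
orientation: [-0.571, -0.416, 0.416, 0.572]
ft_force: [0.9, -0.3, -2.0]
opening: 0.5
disc [ 0.5247 -0.1821  0.136 ] px [298. 292.]
t 18.8 p [ 0.5247 -0.1821  0.131 ] jawyaw 72.0 fingers [-0.     0.001 -1.   ] F [-0.2  0.1 -2.2] open 0.5 j [-0.47  0.49  1.57  0.    1.08 -1.73]
jaw [0.31 0.95 0.  ] up [-0.95  0.31  0.  ]
shift frac total [0.0024 0.0016 0.02  ] mm [ 1.9  1.3 16. ]
turn frac total [-0.0004 -0.0001 -0.0003] deg [-0.1 -0.  -0. ]
```

View pics/w24.png

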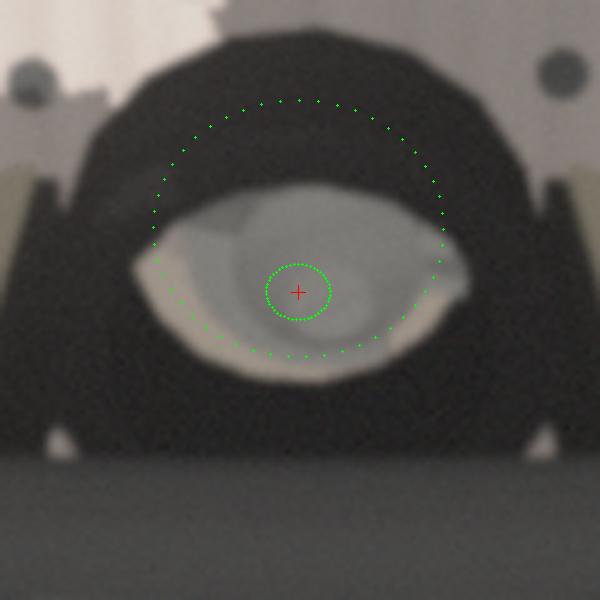

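```bash
python3 -m crank '[[0,0.002,0.0012,0.001,0,0,0],[0,0.0005,0.0003,-0.005,0,0,0],[0,0,0,-0.005,0,0,0],[0,0,0,0,0,0,0]]'
python3 -c "
from h import *
disc_chk('w25',0);go([.5266,-.1808,.147],72)"
```

```text
time: 19.2
position: [0.5272, -0.1809, 0.1235]
orientation: [-0.572, -0.416, 0.416, 0.572]
ft_force: [-0.4, 0.7, -1.4]
opening: 0.5
disc [ 0.5273 -0.1809  0.136 ] px [298. 332.]
t 19.25 p [ 0.5273 -0.1809  0.1237] jawyaw 72.1 fingers [ 0.001  0.001 -1.   ] F [-0.2  1.1 -1.6] open 0.501 j [-0.47  0.5   1.58  0.    1.06 -1.73]
jaw [0.31 0.95 0.  ] up [-0.95  0.31 -0.  ]
shift frac total [-0.0008  0.0002  0.0291] mm [-0.7  0.1 23.3]
turn frac total [-0.0002  0.0003 -0.0003] deg [-0.   0.  -0.1]
```

View pics/w25.png

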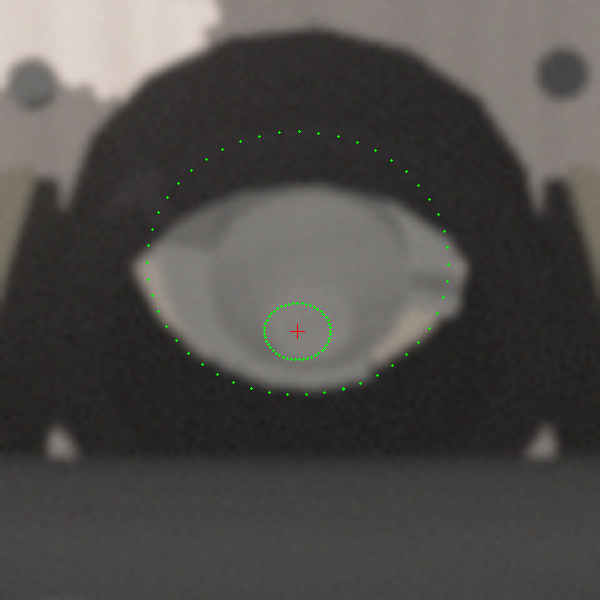

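Well centred. Descend and release.

```bash
python3 -m crank '[[0,0,0,-0.006,0,0,0],[0,0,0,-0.008,0,0,0],[0,0,0,-0.008,0,0,0],[0,0,0,-0.005,0,0,0],[0.75,0,0,0,0,0,0],[0.75,0,0,0,0,0,0],[0.75,0,0,0,0,0,0],[0.75,0,0,0,0,0,0]]'
python3 -m crank '[[0.75,0,0,0.04,0,0,0],[0.75,0,0,0.05,0,0,0],[0.85,0,0,0.05,0,0,0],[1,0,0.02,0.03,0,0,0],[1,0.01,0.03,0,0,0,0],[1,0.01,0.02,0,0,0,0],[1,0,0,0,0,0,0],[1,0,0,0,0,0,0]]'
python3 -c "
from h import *
st();
for n in('wrist','side'): cv2.imwrite(f'pics/{n}26.png',cams.read_camera(n)['frame'][:,:,::-1])"
```

```text
time: 20.05
position: [0.5278, -0.1812, 0.1008]
orientation: [0.572, 0.416, -0.415, -0.571]
ft_force: [0.1, -0.2, -0.6]
opening: 0.743
time: 20.85
position: [0.5437, -0.1239, 0.2455]
orientation: [0.574, 0.417, -0.414, -0.57]
ft_force: [0.1, 0.2, 0.3]
opening: 1.003
t 20.85 p [ 0.5437 -0.1239  0.2455] jawyaw 72.0 fingers [ 0.008 -0.002 -1.   ] F [0.1 0.2 0.3] open 1.003 j [-0.36  0.38  1.41  0.    1.34 -1.62]
```

View pics/wrist26.png

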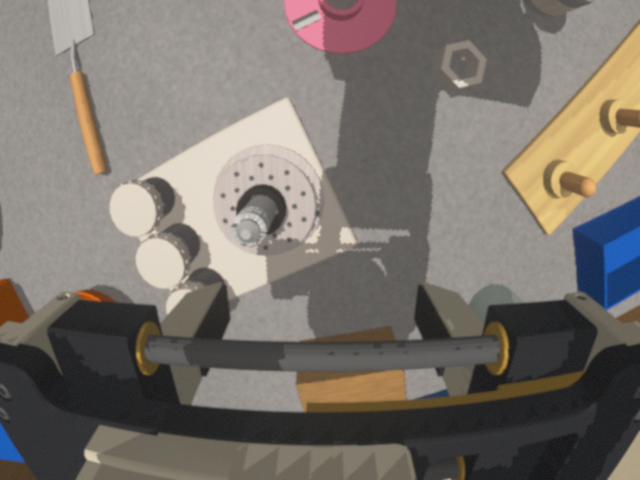

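View pics/side26.png

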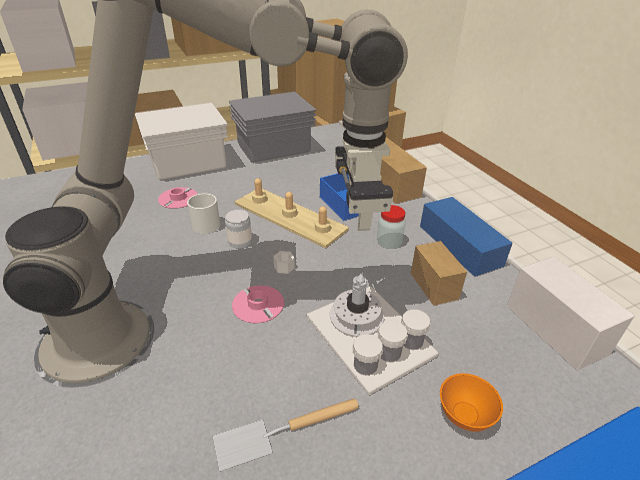

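```bash
python3 -m crank '[[1,-0.02,0.05,-0.005,0,0,0],[1,-0.02,0.05,-0.005,0,0,0],[1,-0.02,0.05,-0.01,0,0,0],[1,-0.015,0.04,-0.02,0,0,0],[1,0,0,0,0,0,0],[1,0,0,0,0,0,0]]'
cat >> h.py <<'E'
def rectw(ctr,z,half,ppm,n,cam=None,bias=(1.9,-2.7)):
    "top view, image right=+x world, up=+y"
    c=cam or cams.read_camera("wrist"); N=int(2*half*ppm*1000)
    xs=(np.arange(N)-N/2)/(ppm*1000); m=np.zeros((N,N,2),np.float32)
    for i in range(N):
        for j in range(N): m[i,j]=wproj(c,[ctr[0]+xs[j],ctr[1]-xs[i],z])+bias
    r=cv2.remap(c["frame"],m[...,0],m[...,1],cv2.INTER_CUBIC)[:,:,::-1].copy()
    cv2.imwrite(f"pics/{n}.png",r); return r
E
python3 -c "
from h import *
st();c=cams.read_camera('wrist')
for d in nets.look_for('wrist','nut')[:2]:print(d['confidence'],w(c,d['location']))
cv2.imwrite('pics/w27.png',c['frame'][:,:,::-1])
rectw((.448,.061),.034,.05,5,'r3',c)
"
```

```text
time: 21.55
position: [0.4799, 0.0266, 0.2104]
orientation: [0.576, 0.414, -0.412, -0.572]
ft_force: [0.1, -0.9, 0.7]
opening: 1.001
t 21.55 p [0.4799 0.0266 0.2104] jawyaw 71.4 fingers [ 0.005 -0.003 -1.   ] F [ 0.1 -0.9  0.7] open 1.001 j [-0.1   0.27  1.67 -0.    1.19 -1.35]
0.95 [0.44650691 0.06160998 0.02772587]
0.54 [0.67299428 0.31500167 0.0290075 ]
```

View pics/w27.png

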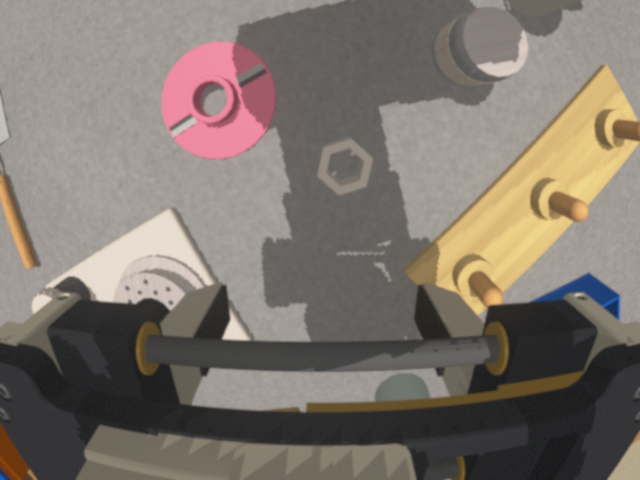

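View pics/r3.png

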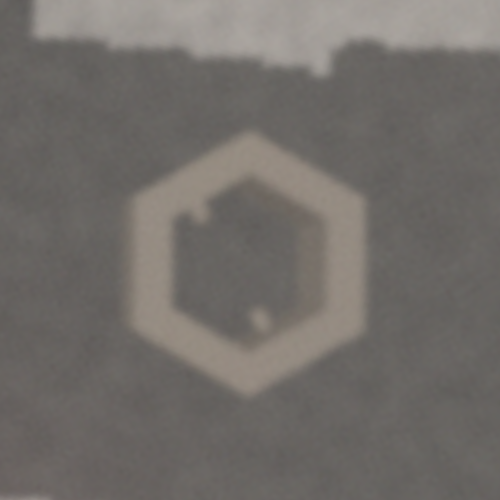

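```bash
python3 -m crank '[[0.85,-0.008,0.01,-0.01,0,0,-0.047],[0.85,-0.008,0.01,-0.01,0,0,-0.047],[0.85,-0.008,0.01,-0.01,0,0,-0.047],[0.85,-0.006,0.006,-0.01,0,0,-0.047],[0.85,-0.003,0,-0.01,0,0,-0.047],[0.85,0,0,-0.01,0,0,-0.047],[0.85,0,0,-0.01,0,0,-0.047],[0.85,0,0,-0.01,0,0,-0.047]]'
python3 -c "
from h import *
st();go([.4476,.058,.1],0)"
```

```text
time: 22.45
position: [0.4606, 0.0448, 0.1476]
orientation: [0.712, 0.016, -0.012, -0.702]
ft_force: [-0.6, -0.6, -0.3]
opening: 0.85
t 22.45 p [0.4606 0.0448 0.1476] jawyaw 2.3 fingers [ 0.005 -0.013 -1.   ] F [-0.6 -0.6 -0.3] open 0.85 j [-0.06  0.31  1.81 -0.02  1.01 -0.09]
shift frac total [-0.0163  0.0165 -0.0595] mm [-13.   13.2 -47.6]
turn frac total [ 0.0042  0.0015 -0.0127] deg [ 0.8  0.3 -2.3]
```

```bash
python3 -m crank '[[0.85,-0.014,0.014,-0.02,0.004,0.001,-0.013],[0.85,-0.003,0.003,-0.02,0,0,0],[0.85,0,0,0,0,0,0],[0.85,0,0,0,0,0,0],[0.85,0,0,0,0,0,0]]'
python3 -c "
from h import *
st();c=cams.read_camera('wrist');go([.4476,.058,.005],0)
rectw((.448,.058),.034,.035,7,'r4',c)
cv2.imwrite('pics/w28.png',c['frame'][:,:,::-1])
"
```

```text
time: 22.95
position: [0.4511, 0.0531, 0.1157]
orientation: [0.708, -0.004, 0.007, -0.707]
ft_force: [-0.1, 0.9, -0.6]
opening: 0.85
t 22.95 p [0.4511 0.0531 0.1157] jawyaw -0.9 fingers [ 0.005 -0.002 -1.   ] F [-0.1  0.9 -0.6] open 0.85 j [-0.05  0.34  1.87 -0.    0.92 -0.03]
shift frac total [-0.0047  0.0061 -0.1387] mm [  -3.8    4.9 -110.9]
turn frac total [0.0005 0.0018 0.0049] deg [0.1 0.3 0.9]
```

View pics/r4.png

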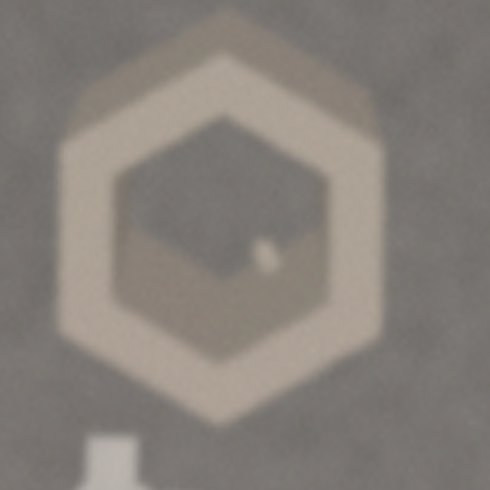

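View pics/w28.png

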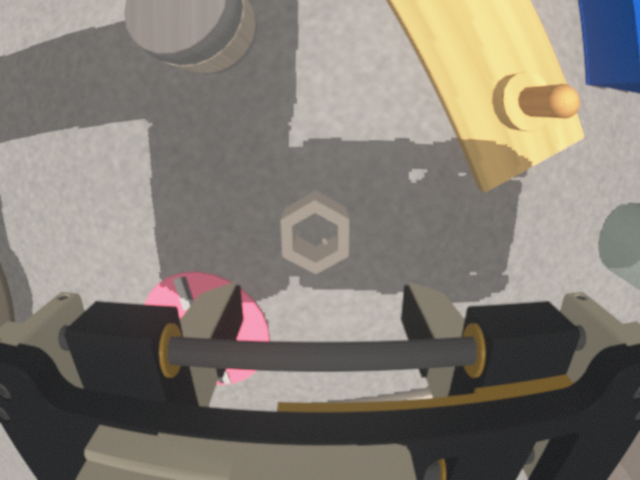

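```bash
python3 -m crank '[[0.85,-0.006,0.007,-0.025,0,0.002,0.005],[0.85,-0.001,0.001,-0.03,0,0,0],[0.85,0,0,-0.025,0,0,0],[0.85,0,0,-0.015,0,0,0],[0.85,0,0,0,0,0,0],[0.85,0,0,0,0,0,0]]'
python3 -c "
from h import *
st();c=cams.read_camera('wrist');go([.446,.0586,.005],0)
rectw((.446,.0586),.034,.035,7,'r5',c)
"
```

```text
time: 23.6
position: [0.4511, 0.0583, 0.0423]
orientation: [0.708, 0.004, 0.004, -0.706]
ft_force: [0.1, -1.1, 0.8]
opening: 0.85
t 23.6 p [0.4511 0.0583 0.0423] jawyaw -0.0 fingers [ 0.011 -0.002 -1.   ] F [ 0.1 -1.1  0.8] open 0.85 j [-0.04  0.47  1.95 -0.    0.72 -0.04]
shift frac total [-0.0065  0.0004 -0.0469] mm [ -5.2   0.4 -37.5]
turn frac total [0.0007 0.0037 0.    ] deg [0.1 0.7 0. ]
```

View pics/r5.png

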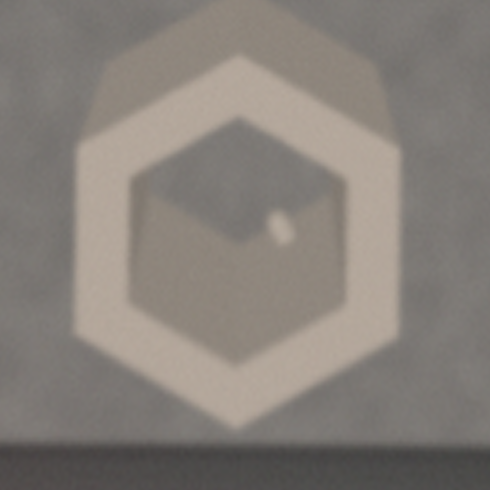

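```bash
python3 -m crank '[[0.85,-0.006,0.001,-0.01,0,0.004,0],[0.85,-0.003,0.0005,-0.012,0,0.001,0],[0.85,-0.001,0,-0.012,0,0,0],[0.85,0,0,-0.006,0,0,0],[0.85,0,0,0,0,0,0]]'
python3 -c "
from h import *
st();go([.445,.059,.004],0)
"
```

```text
time: 24.15
position: [0.4437, 0.0595, 0.0096]
orientation: [0.708, -0.001, -0.001, -0.706]
ft_force: [-0.3, -0.6, -0.4]
opening: 0.852
t 24.15 p [0.4437 0.0595 0.0096] jawyaw 0.0 fingers [-0.002 -0.002 -1.   ] F [-0.3 -0.6 -0.4] open 0.852 j [-0.04  0.53  1.98 -0.    0.64 -0.03]
shift frac total [ 0.0016 -0.0006 -0.007 ] mm [ 1.3 -0.5 -5.6]
turn frac total [ 0.0008 -0.0005 -0.    ] deg [ 0.1 -0.1 -0. ]
```

```bash
python3 -m crank '[[0.85,0.001,-0.0005,-0.005,0,0,0],[0.85,0,0,-0.001,0,0,0],[0,0,0,0,0,0,0],[0,0,0,0,0,0,0],[0,0,0,0,0,0,0],[0,0,0,0,0,0,0],[0,0,0,0,0,0,0],[0,0,0,0,0,0,0]]' 15
python3 -m crank '[[0,0,0,0,0,0,0],[0,0,0,0,0,0,0],[0,0,0,0,0,0,0]]' 30
python3 -c "
from h import *
st();go([.445,.059,.004],0)
"
```

```text
time: 24.95
position: [0.4452, 0.059, 0.0048]
orientation: [0.708, -0.0, -0.0, -0.706]
ft_force: [-0.5, 0.0, -0.6]
opening: 0.5
time: 25.25
position: [0.4451, 0.059, 0.0048]
orientation: [0.708, -0.0, -0.0, -0.706]
ft_force: [-0.4, -0.9, -1.5]
opening: 0.501
t 25.25 p [0.4451 0.059  0.0048] jawyaw 0.0 fingers [-0.001 -0.003 -1.   ] F [-0.4 -0.9 -1.5] open 0.501 j [-0.04  0.54  1.98 -0.    0.62 -0.03]
shift frac total [-0.0001 -0.     -0.001 ] mm [-0.1 -0.  -0.8]
turn frac total [ 0.0008 -0.0002 -0.    ] deg [ 0.1 -0.  -0. ]
```

```bash
python3 -m crank '[[0,0,0,0.04,0,0,0],[0,0,0,0.055,0,0,0],[0,0,0,0.055,0,0,0],[0,0,0,0.05,0,0,0],[0,0.017,-0.05,0.03,0,0,0],[0,0.017,-0.05,0,0,0,0],[0,0.017,-0.05,0,0,0,0],[0,0.017,-0.05,0,0,0,0]]' 30
python3 -m crank '[[0,0.017,-0.05,0,0,0,0],[0,0.016,-0.03,0,0,0,0],[0,0.01,-0.01,0,0,0,0],[0,0,0,0,0,0,0],[0,0,0,0,0,0,0]]' 30
python3 -c "
from h import *
st();go([.5265,-.181,.155],0)
cv2.imwrite('pics/w29.png',cams.read_camera('wrist')['frame'][:,:,::-1])
"
```

```text
time: 26.05
position: [0.4966, -0.1015, 0.1973]
orientation: [0.708, 0.003, -0.004, -0.706]
ft_force: [0.6, 0.8, -1.9]
opening: 0.497
time: 26.55
position: [0.5316, -0.182, 0.1959]
orientation: [0.708, -0.0, -0.002, -0.706]
ft_force: [-0.3, 0.5, -0.5]
opening: 0.501
t 26.55 p [ 0.5316 -0.182   0.1959] jawyaw 0.2 fingers [-0.003 -0.004 -1.   ] F [-0.3  0.5 -0.5] open 0.501 j [-0.46  0.44  1.47 -0.    1.24 -0.46]
shift frac total [-0.0064  0.0013 -0.0511] mm [ -5.1   1.  -40.9]
turn frac total [ 0.0011 -0.0011 -0.0009] deg [ 0.2 -0.2 -0.2]
```

View pics/w29.png

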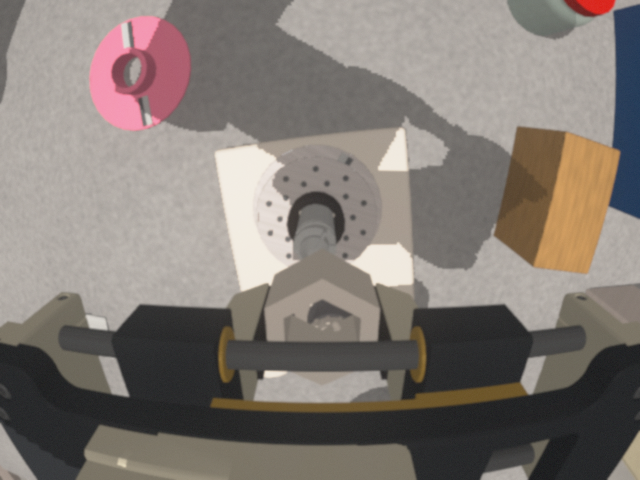

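```bash
cat >> h.py <<'E'
def nut_chk(n,dz=.0048,off=0,ex=0,stud=None,x0=262,y0=220):
    c=cams.read_camera("wrist");f=c["frame"][:,:,::-1]
    s=telemetry.sense();M=R.from_quat(s['orientation']).as_matrix();p=s['position']+off*M[:,2]+ex*M[:,0];ax=M[:,1]
    b=np.array([1.9,-2.7])
    img=cv2.resize(f[y0:y0+140,x0:x0+120],None,fx=5,fy=5,interpolation=cv2.INTER_CUBIC)
    def dr(P,col,k=1):
        v=(wproj(c,P)+b-[x0,y0])*5; cv2.circle(img,tuple(v.astype(int)),k,col,-1)
    def hexa(h,af,col):
        V=[p+ax*h+af/np.sqrt(3)*(np.cos(a)*M[:,0]+np.sin(a)*M[:,2]) for a in np.radians(np.arange(30,391,60))]
        for A,B in zip(V[:-1],V[1:]):
            for t in np.linspace(0,1,15): dr(A+t*(B-A),col)
    hexa(dz-.034,.046,(0,0,255));hexa(dz-.034,.031,(0,255,255));hexa(dz,.046,(255,0,0));hexa(dz,.031,(255,255,0))
    if stud is not None:
        for r,z in((.003,.136),(.0145,.124)):
            for a in np.linspace(0,6.28,50): dr(np.array([stud[0]+r*np.cos(a),stud[1]+r*np.sin(a),z]),(0,255,0))
    cv2.imwrite(f"pics/{n}.png",img);st()
E
python3 -c "
from h import *
nut_chk('w30',stud=(.5265,-.181))"
```

```text
t 26.65 p [ 0.5315 -0.1815  0.1962] jawyaw 0.2 fingers [-0.003 -0.004 -1.   ] F [-0.2  0.2 -1.6] open 0.496 j [-0.46  0.43  1.47 -0.    1.24 -0.46]
```

View pics/w30.png

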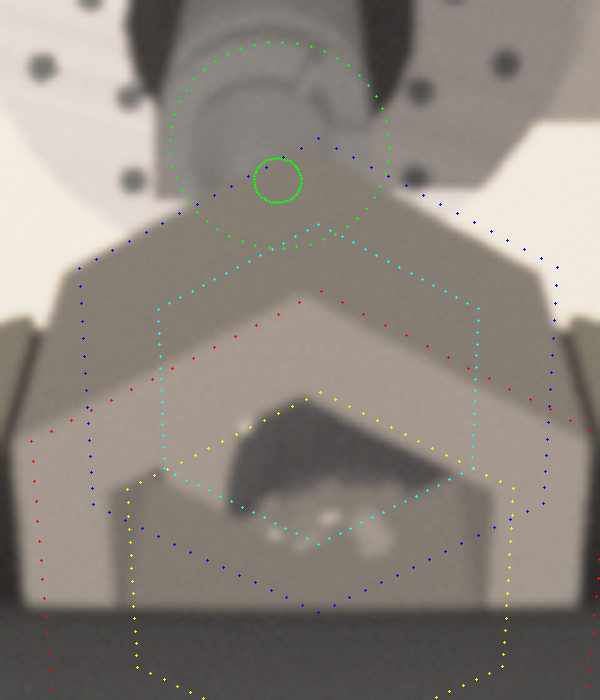

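```bash
python3 -m crank '[[0,-0.006,0.001,-0.02,0,-0.001,-0.001],[0,-0.001,0,-0.02,0,0,0],[0,0,0,-0.01,0,0,0],[0,0,0,0,0,0,0],[0,0,0,0,0,0,0]]' 30
python3 -c "
from h import *
go([.5265,-.181,.147],0)
nut_chk('w31',stud=(.5265,-.181))"
```

```text
time: 27.15
position: [0.5252, -0.1765, 0.1569]
orientation: [0.709, 0.003, -0.001, -0.706]
ft_force: [-0.2, -1.1, -1.3]
opening: 0.501
shift frac total [ 0.0016 -0.0056 -0.0124] mm [ 1.3 -4.5 -9.9]
turn frac total [ 0.0013  0.0006 -0.0018] deg [ 0.2  0.1 -0.3]
t 27.2 p [ 0.5253 -0.1766  0.1571] jawyaw 0.3 fingers [ 0.002 -0.004 -1.   ] F [-0.4  0.1 -1.1] open 0.501 j [-0.46  0.46  1.55 -0.    1.13 -0.47]
```

View pics/w31.png

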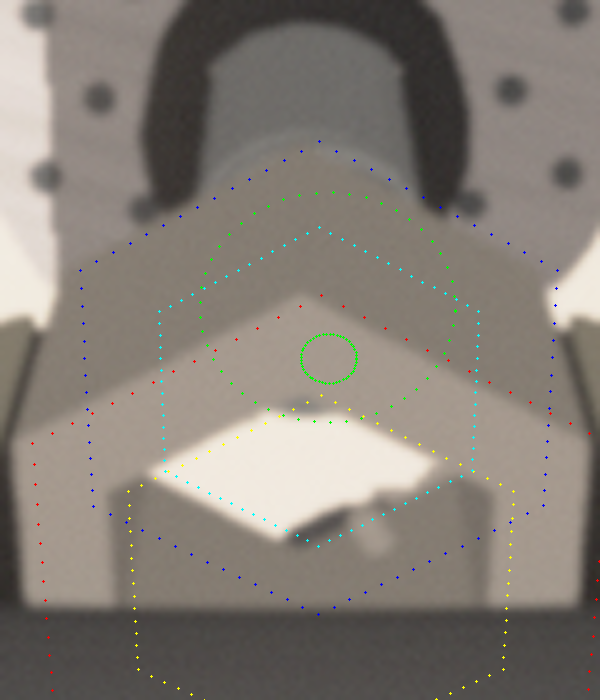

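```bash
python3 -m crank '[[0,0.0015,-0.005,-0.007,0.001,0.001,-0.002],[0,0.0005,-0.002,-0.006,0,0,0],[0,0,0,-0.003,0,0,0],[0,0,0,0,0,0,0],[0,0,0,0,0,0,0]]' 30
python3 -c "
from h import *
go([.5265,-.181,.147],0)
nut_chk('w32',stud=(.5265,-.181))"
```

```text
time: 27.7
position: [0.5279, -0.1832, 0.1445]
orientation: [0.708, -0.0, 0.001, -0.706]
ft_force: [-0.1, -0.0, -0.8]
opening: 0.499
shift frac total [-0.0017  0.0027  0.0031] mm [-1.4  2.2  2.5]
turn frac total [0.0006 0.0003 0.0004] deg [0.1 0.1 0.1]
t 27.75 p [ 0.5279 -0.1831  0.1445] jawyaw -0.1 fingers [ 0.001 -0.002 -1.   ] F [-0.2  0.6 -2.1] open 0.502 j [-0.47  0.48  1.55 -0.    1.11 -0.47]
```

View pics/w32.png

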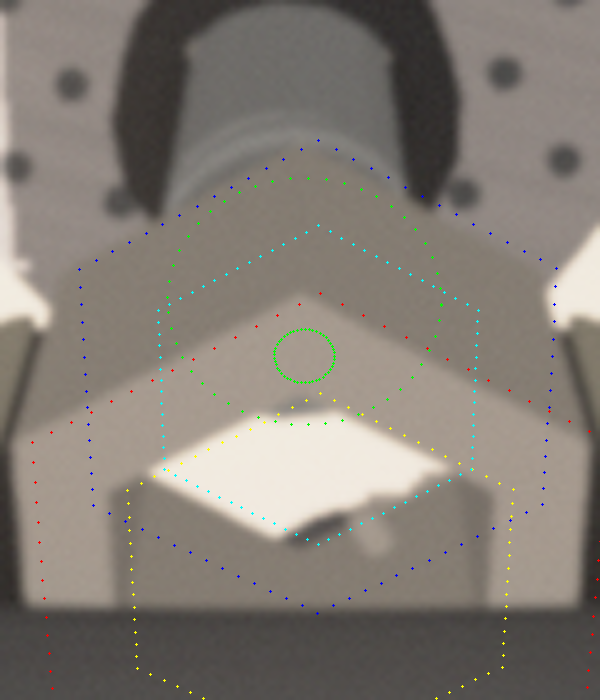

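```bash
python3 -m crank '[[0,-0.0015,0.0024,-0.004,0,0,0],[0,0,0,-0.003,0,0,0],[0,0,0,0,0,0,0],[0,0,0,0,0,0,0]]' 30
python3 -c "
from h import *
go([.5265,-.181,.147],0)
nut_chk('w33',stud=(.5265,-.181))"
```

```text
time: 28.15
position: [0.5265, -0.1809, 0.1386]
orientation: [0.708, -0.0, 0.001, -0.706]
ft_force: [-0.2, 0.5, -0.8]
opening: 0.506
shift frac total [-0.     -0.0001  0.0105] mm [-0.  -0.1  8.4]
turn frac total [0.0006 0.0004 0.0004] deg [0.1 0.1 0.1]
t 28.2 p [ 0.5265 -0.1809  0.1386] jawyaw -0.1 fingers [ 0.001 -0.002 -1.   ] F [ 0.6 -0.6 -0.5] open 0.497 j [-0.47  0.48  1.56 -0.    1.09 -0.47]
```

View pics/w33.png

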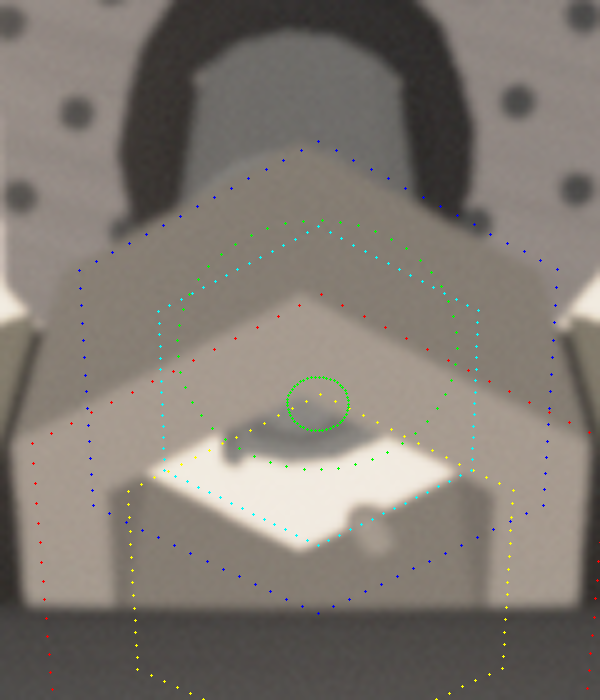

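```bash
python3 -m crank '[[0,0.0005,0.0008,-0.005,0,0,0],[0,0,0,-0.003,0,0,0],[0,0,0,0,0,0,0],[0,0,0,0,0,0,0]]' 30
python3 -c "
from h import *
nut_chk('w34',stud=(.5268,-.1804))"
```

```text
time: 28.6
position: [0.5271, -0.1802, 0.1317]
orientation: [0.708, 0.0, 0.001, -0.706]
ft_force: [-0.9, -0.9, -1.9]
opening: 0.498
t 28.65 p [ 0.527  -0.1802  0.1316] jawyaw -0.1 fingers [ 0.001 -0.002 -1.   ] F [-0.6 -0.4 -1. ] open 0.501 j [-0.47  0.49  1.57 -0.    1.08 -0.46]
```

View pics/w34.png

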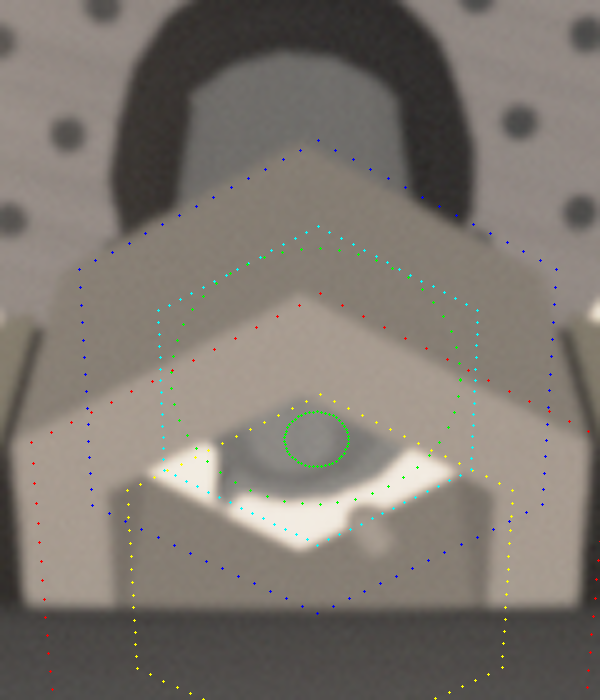

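```bash
python3 -m crank '[[0,0.0015,0.0012,-0.002,0,0,0],[0,0,0,-0.001,0,0,0],[0,0,0,0,0,0,0],[0,0,0,0,0,0,0]]' 30
python3 -c "
from h import *
s=telemetry.sense()['position'];nut_chk('w35',stud=s)"
```

```text
time: 29.05
position: [0.5283, -0.1797, 0.1293]
orientation: [0.708, 0.0, 0.001, -0.706]
ft_force: [-0.4, 0.0, -1.1]
opening: 0.502
t 29.1 p [ 0.5283 -0.1797  0.1293] jawyaw -0.1 fingers [ 0.001 -0.003 -1.   ] F [-0.2 -1.5 -0.6] open 0.499 j [-0.46  0.49  1.57 -0.    1.07 -0.46]
```

View pics/w35.png

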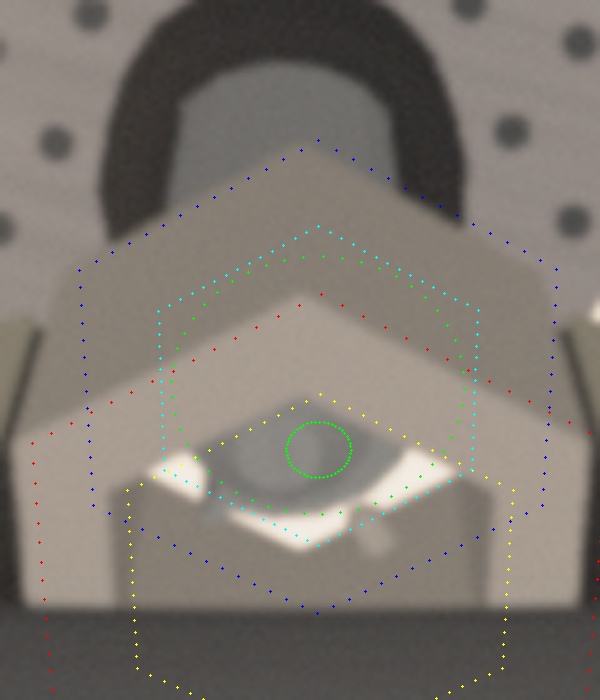

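```bash
python3 -m crank '[[0,0,0.0005,-0.003,0,0,0],[0,0,0,-0.002,0,0,0],[0,0,0,0,0,0,0]]' 30
python3 -c "
from h import *
s=telemetry.sense()['position'];nut_chk('w36',stud=s)"
```

```text
time: 29.4
position: [0.5286, -0.1798, 0.1286]
orientation: [0.709, 0.001, 0.002, -0.705]
ft_force: [-1.9, -0.6, -0.1]
opening: 0.5
t 29.45 p [ 0.5287 -0.1799  0.1286] jawyaw -0.1 fingers [ 0.004 -0.005 -1.   ] F [-2.4  0.2  4.2] open 0.496 j [-0.46  0.49  1.57 -0.    1.07 -0.46]
```

View pics/w36.png

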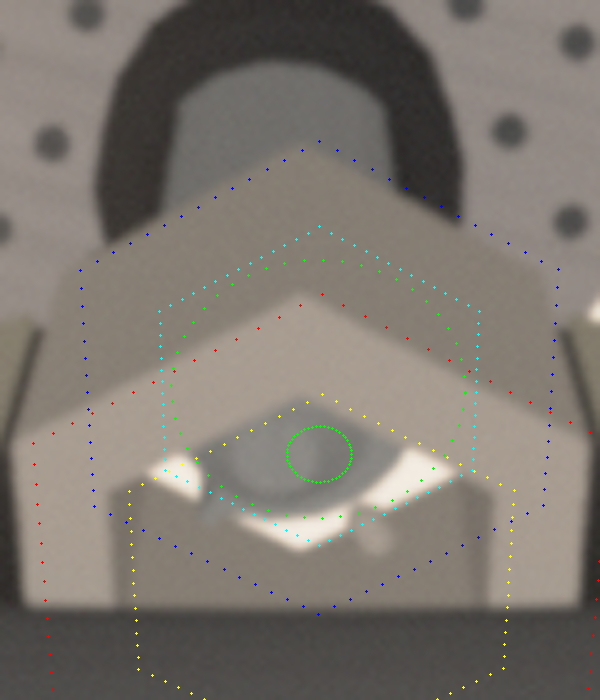

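```bash
python3 -m crank '[[0,-0.0012,0,0.002,0,0,0],[0,0,0,0,0,0,0],[0,0,0,-0.003,0,0,0],[0,0,0,-0.003,0,0,0],[0,0,0,-0.002,0,0,0],[0,0,0,0,0,0,0]]' 30
python3 -c "
from h import *
s=telemetry.sense()['position'];nut_chk('w37',stud=s)"
```

```text
time: 30.05
position: [0.5275, -0.1796, 0.1243]
orientation: [0.709, 0.001, 0.002, -0.705]
ft_force: [-1.8, 0.8, 3.1]
opening: 0.499
t 30.1 p [ 0.5275 -0.1796  0.1243] jawyaw -0.1 fingers [ 0.004 -0.005 -1.   ] F [-2.3  0.5  4.5] open 0.501 j [-0.46  0.5   1.58 -0.    1.06 -0.46]
```

View pics/w37.png

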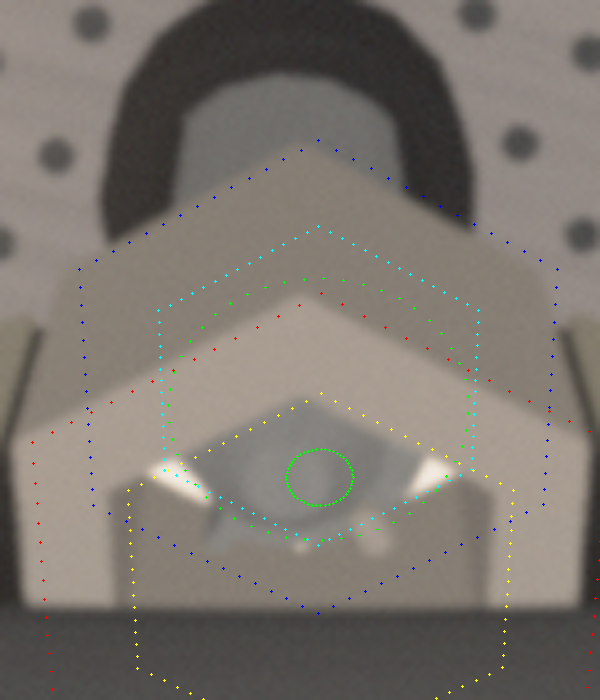

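```bash
python3 -m crank '[[0,-0.0005,0,-0.002,0,0,0.04],[0,0,0,-0.002,0,0,0.04],[0,0,0,-0.002,0,0,0.04],[0,0,0,-0.002,0,0,0.04],[0,0,0,-0.002,0,0,0.04]]' 30
python3 -c "
from h import *
st();s=telemetry.sense();print(s['ft_torque'])"
```

```text
time: 30.6
position: [0.5284, -0.1783, 0.1234]
orientation: [0.671, 0.229, -0.221, -0.669]
ft_force: [-8.6, 2.8, 18.0]
opening: 0.499
t 30.6 p [ 0.5284 -0.1783  0.1234] jawyaw 37.1 fingers [ 0.012  0.001 -1.   ] F [-8.6  2.8 18. ] open 0.499 j [-0.47  0.5   1.59  0.01  1.05 -1.12]
[ 0.46288716  1.63915905 -0.4163751 ]
```

```bash
python3 -m crank '[[0,-0.002,-0.001,0.0005,0,0.003,0],[0,0,0,0,0,0,0],[0,0,0,-0.0005,0,0,0.03],[0,0,0,-0.0005,0,0,0.03],[0,0,0,-0.0005,0,0,0.03]]' 30
python3 -c "
from h import *
st();s=telemetry.sense();print(s['ft_torque'])"
```

```text
time: 31.1
position: [0.5274, -0.1789, 0.1241]
orientation: [0.631, 0.322, -0.318, -0.631]
ft_force: [-5.0, 0.0, 10.6]
opening: 0.502
t 31.1 p [ 0.5274 -0.1789  0.1241] jawyaw 53.8 fingers [ 0.004  0.002 -1.   ] F [-5.   0.  10.6] open 0.502 j [-0.47  0.5   1.58  0.    1.06 -1.41]
[ 0.03417736  0.8149586  -0.11838434]
```

```bash
python3 -m crank '[[0,-0.001,-0.001,0,0,0.001,0.03],[0,-0.0005,-0.0005,0,0,0,0.03],[0,-0.0005,-0.0005,0,0,0,0.03],[0,0,0,0,0,0,0.03],[0,0,0,0,0,0,0.03],[0,0,0,0,0,0,0]]' 30
python3 -c "
from h import *
st();s=telemetry.sense();print(s['ft_torque'])
nut_chk('w38',stud=s['position'])"
```

```text
time: 31.7
position: [0.5272, -0.1803, 0.1225]
orientation: [-0.535, -0.464, 0.461, 0.536]
ft_force: [-0.3, 0.1, -1.0]
opening: 0.497
t 31.7 p [ 0.5272 -0.1803  0.1225] jawyaw 81.6 fingers [ 0.002  0.004 -1.   ] F [-0.3  0.1 -1. ] open 0.497 j [-0.47  0.5   1.58  0.01  1.06 -1.9 ]
[ 0.04210414  0.0121405  -0.01490709]
t 31.75 p [ 0.5271 -0.1803  0.1224] jawyaw 81.5 fingers [ 0.002  0.004 -1.   ] F [-0.5 -0.1 -0.8] open 0.499 j [-0.47  0.5   1.58  0.01  1.06 -1.89]
```

View pics/w38.png

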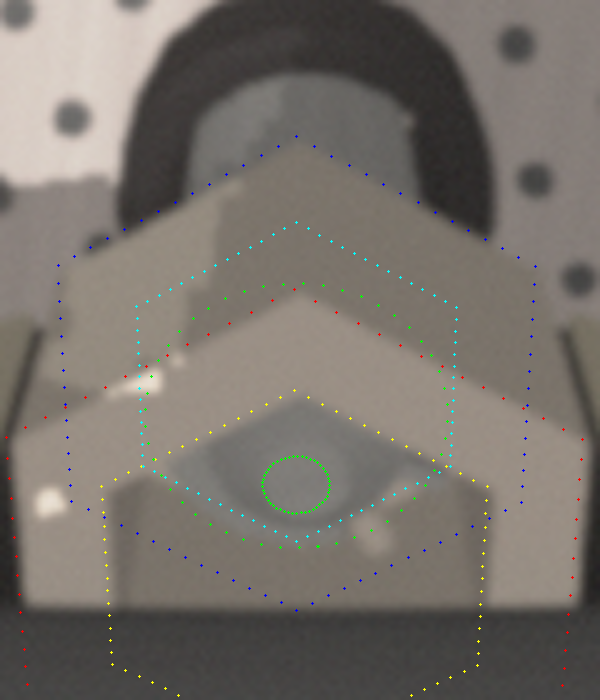

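```bash
python3 -m crank '[[0,0,0,-0.003,0,0,0],[0,0,0,-0.003,0,0,0],[0,0,0,0,0,0,0]]' 30
python3 -c "
from h import *
st()"
```

```text
time: 32.05
position: [0.5271, -0.1802, 0.1166]
orientation: [-0.536, -0.461, 0.458, 0.538]
ft_force: [-0.0, -0.1, 0.2]
opening: 0.499
t 32.05 p [ 0.5271 -0.1802  0.1166] jawyaw 81.1 fingers [ 0.002  0.004 -1.   ] F [-0.  -0.1  0.2] open 0.499 j [-0.47  0.51  1.59  0.01  1.05 -1.89]
```

```bash
python3 -m crank '[[0,0,0,-0.002,0,0,0],[0,0,0,-0.002,0,0,0],[0,0,0,0,0,0,0]]' 30
python3 -c "
from h import *
st()"
```

```text
time: 32.35
position: [0.5273, -0.1803, 0.1166]
orientation: [-0.537, -0.461, 0.458, 0.538]
ft_force: [-1.6, -0.1, -0.5]
opening: 0.5
t 32.35 p [ 0.5273 -0.1803  0.1166] jawyaw 81.0 fingers [ 0.004  0.003 -1.   ] F [-1.6 -0.1 -0.5] open 0.5 j [-0.47  0.51  1.59  0.01  1.04 -1.89]
```

```bash
python3 -m crank '[[0,0,0,-0.0005,0,0,-0.04],[0,0,0,-0.0005,0,0,-0.04],[0,0,0,-0.0005,0,0,-0.04],[0,0,0,-0.0005,0,0,-0.04],[0,0,0,0,0,0,0]]' 30
python3 -c "
from h import *
st();print(telemetry.sense()['ft_torque'])"
```

```text
time: 32.85
position: [0.5273, -0.1804, 0.115]
orientation: [0.639, 0.306, -0.303, -0.638]
ft_force: [-0.2, 2.1, 1.0]
opening: 0.501
t 32.85 p [ 0.5273 -0.1804  0.115 ] jawyaw 51.0 fingers [ 0.005  0.001 -1.   ] F [-0.2  2.1  1. ] open 0.501 j [-0.47  0.51  1.59  0.    1.04 -1.36]
[ 0.19810165  0.01914405 -0.03405054]
```

```bash
python3 -m crank '[[0,0,0,-0.0005,0,0,-0.04],[0,0,0,-0.0005,0,0,-0.04],[0,0,0,-0.0005,0,0,-0.04],[0,0,0,-0.0005,0,0,-0.04],[0,0,0,-0.0005,0,0,-0.04],[0,0,0,-0.0005,0,0,-0.04],[0,0,0,-0.0005,0,0,-0.04],[0,0,0,0,0,0,0]]' 30
python3 -c "
from h import *
st();print(telemetry.sense()['ft_torque'])"
```

```text
time: 33.65
position: [0.5265, -0.181, 0.1125]
orientation: [0.709, 0.002, -0.001, -0.706]
ft_force: [0.7, 1.4, 0.5]
opening: 0.498
t 33.65 p [ 0.5265 -0.181   0.1125] jawyaw 0.2 fingers [ 0.002 -0.004 -1.   ] F [0.7 1.4 0.5] open 0.498 j [-0.47  0.51  1.59 -0.    1.03 -0.47]
[ 0.05882518 -0.03629061  0.01185122]
```

```bash
python3 -m crank '[[0,0,0,-0.0005,0,0,-0.04],[0,0,0,-0.0005,0,0,-0.04],[0,0,0,-0.0005,0,0,-0.04],[0,0,0,-0.0005,0,0,-0.04],[0,0,0,-0.0005,0,0,-0.04],[0,0,0,-0.0005,0,0,-0.04],[0,0,0,-0.0005,0,0,-0.04],[0,0,0,0,0,0,0]]' 30
python3 -c "
from h import *
st();print(telemetry.sense()['ft_torque'])"
```

```text
time: 34.45
position: [0.5265, -0.181, 0.1098]
orientation: [0.644, -0.296, 0.296, -0.641]
ft_force: [-0.3, 1.0, 0.8]
opening: 0.503
t 34.45 p [ 0.5265 -0.181   0.1098] jawyaw -49.4 fingers [-0.002 -0.004 -1.   ] F [-0.3  1.   0.8] open 0.503 j [-0.47  0.52  1.59 -0.    1.03  0.4 ]
[-0.02926156  0.19149828 -0.03922053]
```

```bash
python3 -m crank '[[0,0,0,-0.0005,0,0,-0.04],[0,0,0,-0.0005,0,0,-0.04],[0,0,0,-0.0005,0,0,-0.04],[0,0,0,-0.0005,0,0,-0.04],[0,0,0,-0.0005,0,0,-0.04],[0,0,0,-0.0005,0,0,-0.04],[0,0,0,-0.0005,0,0,-0.04],[0,0,0,0,0,0,0]]' 30
python3 -c "
from h import *
st();print(telemetry.sense()['ft_torque'])"
```

```text
time: 35.25
position: [0.5266, -0.1808, 0.1075]
orientation: [-0.464, 0.535, -0.534, 0.462]
ft_force: [-0.6, 0.8, 0.5]
opening: 0.5
t 35.25 p [ 0.5266 -0.1808  0.1075] jawyaw -98.2 fingers [-0.004 -0.001 -1.   ] F [-0.6  0.8  0.5] open 0.5 j [-0.47  0.52  1.59 -0.    1.03  1.25]
[ 0.11336325  0.31738131 -0.00899547]
```

```bash
python3 -m crank '[[0,0,0,-0.0005,0,0,-0.03],[0,0,0,-0.0005,0,0,-0.03],[0,0,0,-0.0005,0,0,-0.03],[0,0,0,-0.0005,0,0,-0.03]]' 30
python3 -c "
from h import *
st();print(telemetry.sense()['ft_torque'])"
```

```text
time: 35.65
position: [0.5262, -0.1811, 0.1064]
orientation: [-0.363, 0.608, -0.607, 0.36]
ft_force: [-0.3, -0.5, 2.4]
opening: 0.501
t 35.65 p [ 0.5262 -0.1811  0.1064] jawyaw -118.5 fingers [-0.005 -0.    -1.   ] F [-0.3 -0.5  2.4] open 0.501 j [-0.47  0.52  1.6  -0.    1.03  1.6 ]
[0.01584072 0.39095906 0.00533798]
```

```bash
python3 -m crank '[[0,0,0,-0.0004,0,0,-0.025],[0,0,0,-0.0004,0,0,-0.025],[0,0,0,-0.0004,0,0,-0.025],[0,0,0,-0.0004,0,0,-0.025]]' 30
python3 -c "
from h import *
st();print(telemetry.sense()['ft_torque'])"
```

```text
time: 36.05
position: [0.5261, -0.1808, 0.1054]
orientation: [-0.271, 0.655, -0.653, 0.268]
ft_force: [-1.0, 0.4, 3.7]
opening: 0.499
t 36.05 p [ 0.5261 -0.1808  0.1054] jawyaw -135.2 fingers [-0.005  0.001 -1.   ] F [-1.   0.4  3.7] open 0.499 j [-0.47  0.52  1.6  -0.    1.03  1.89]
[0.12132466 0.33624487 0.05659965]
```

```bash
python3 -m crank '[[0,0,0,-0.0003,0,0,-0.025],[0,0,0,-0.0003,0,0,-0.025],[0,0,0,-0.0002,0,0,-0.025]]' 30
python3 -c "
from h import *
st();print(telemetry.sense()['ft_torque'])"
```

```text
time: 36.35
position: [0.5265, -0.1809, 0.1055]
orientation: [-0.198, 0.68, -0.678, 0.196]
ft_force: [-1.9, 1.3, 1.2]
opening: 0.499
t 36.35 p [ 0.5265 -0.1809  0.1055] jawyaw -147.7 fingers [-0.003  0.002 -1.   ] F [-1.9  1.3  1.2] open 0.499 j [-0.47  0.52  1.6   0.    1.03  2.11]
[ 0.198759    0.32888339 -0.02749378]
```

```bash
python3 -m crank '[[0,0,0,-0.0005,0,0,-0.03],[0,0,0,-0.0005,0,0,-0.03],[0,0,0,-0.0005,0,0,-0.03]]' 45
python3 -c "
from h import *
s=st();print(telemetry.sense()['ft_torque'])
nut_chk('w39',stud=s['position'])"
```

```text
time: 36.65
position: [0.5266, -0.1811, 0.1054]
orientation: [-0.105, 0.7, -0.699, 0.104]
ft_force: [-1.7, 0.0, 3.1]
opening: 0.499
t 36.65 p [ 0.5266 -0.1811  0.1054] jawyaw -162.9 fingers [-0.002  0.002 -1.   ] F [-1.7  0.   3.1] open 0.499 j [-0.47  0.52  1.6   0.    1.02  2.37]
[0.01009137 0.57368692 0.03015378]
t 36.7 p [ 0.5266 -0.181   0.1054] jawyaw -163.2 fingers [-0.002  0.002 -1.   ] F [-0.4  0.8  3.7] open 0.501 j [-0.47  0.52  1.6   0.    1.02  2.38]
```

View pics/w39.png

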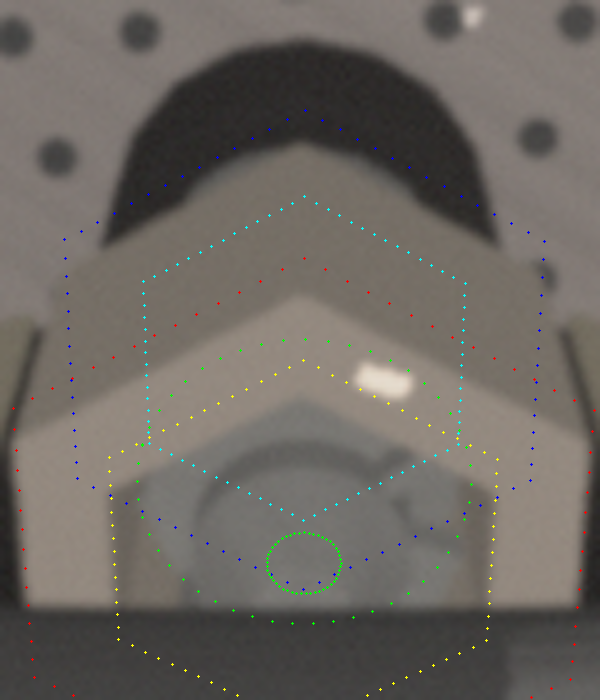

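```bash
python3 -m crank '[[0,0,0,-0.0015,0,0,-0.03],[0,0,0,-0.0015,0,0,-0.03],[0,0,0,0,0,0,0]]' 45
python3 -c "
from h import *
s=st();print(telemetry.sense()['ft_torque'])
nut_chk('w40',stud=s['position'])
f=cams.read_camera('side')['frame'][:,:,::-1];cv2.imwrite('pics/side40.png',cv2.resize(f[250:370,300:440],None,fx=5,fy=5,interpolation=cv2.INTER_CUBIC))"
```

```text
time: 37.0
position: [0.5264, -0.1809, 0.1055]
orientation: [-0.044, 0.706, -0.705, 0.043]
ft_force: [-0.7, 1.3, -0.2]
opening: 0.5
t 37.0 p [ 0.5264 -0.1809  0.1055] jawyaw -172.9 fingers [-0.001  0.002 -1.   ] F [-0.7  1.3 -0.2] open 0.5 j [-0.47  0.52  1.6   0.    1.02  2.55]
[ 0.26244578  0.16934431 -0.02178805]
t 37.05 p [ 0.5264 -0.1809  0.1055] jawyaw -172.8 fingers [-0.001  0.001 -1.   ] F [-1.   1.9  3. ] open 0.496 j [-0.47  0.52  1.6   0.    1.02  2.55]
```

View pics/side40.png

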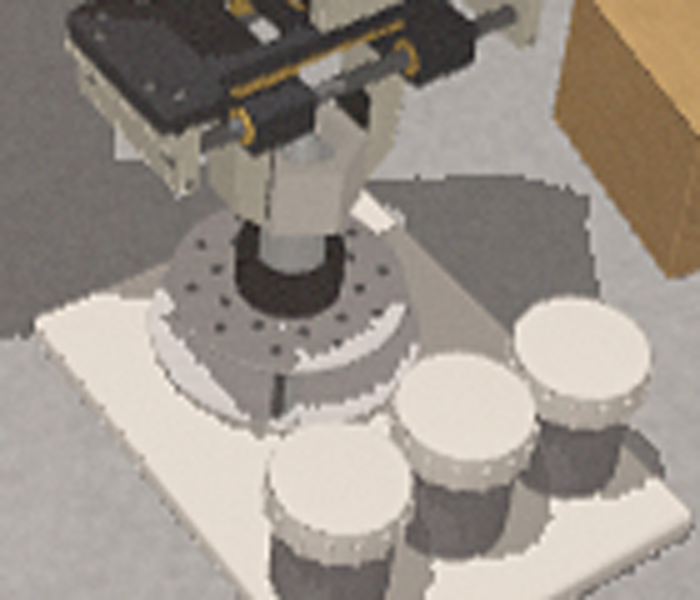

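```bash
python3 -m crank '[[0,0,0,-0.001,0,0,-0.03],[0,0,0,-0.001,0,0,-0.03],[0,0,0,-0.001,0,0,-0.03]]' 45
python3 -c "
from h import *
s=st();print(telemetry.sense()['ft_torque'])"
```

```text
time: 37.4
position: [0.5259, -0.1811, 0.105]
orientation: [0.053, 0.705, -0.705, -0.053]
ft_force: [-3.9, 2.4, 9.2]
opening: 0.499
t 37.4 p [ 0.5259 -0.1811  0.105 ] jawyaw 171.4 fingers [-0.001  0.001 -1.   ] F [-3.9  2.4  9.2] open 0.499 j [-0.47  0.52  1.6   0.    1.02  2.82]
[0.56641331 0.74943494 0.15028209]
```

```bash
python3 -m crank '[[0.75,0,0,0,0,0,0],[0.75,0,0,0,0,0,0],[0.75,0,0,0,0,0,0],[0.75,0,0,0.03,0,0,0],[0.75,0,0,0.04,0,0,0.047],[0.75,0,0,0.02,0,0,0.047],[0.75,0,0,0,0,0,0.047],[0.75,0,0,0,0,0,0.047]]' 20
python3 -m crank '[[0.75,0,0,0,0,0,0.047],[0.75,0,0,0,0,0,0.047],[0.75,0,0,0,0,0,0.047],[0.75,0,0,0,0,0,0.047],[0.75,0,0,0,0,0,0.047],[0.75,0,0,0,0,0,0.047],[0.75,0,0,0,0,0,0.047],[0.75,0,0,0,0,0,0.047]]' 20
python3 -c "
from h import *
go([.5265,-.181,.185],-68.6);s=st()
for n,(x,y) in (('side',(310,230)),('scene',(230,150))):
  f=cams.read_camera(n)['frame'][:,:,::-1];cv2.imwrite(f'pics/{n}41.png',cv2.resize(f[y:y+120,x:x+120],None,fx=5,fy=5,interpolation=cv2.INTER_CUBIC))"
```

```text
time: 38.2
position: [0.5257, -0.1815, 0.1774]
orientation: [0.166, -0.687, 0.689, -0.163]
ft_force: [-0.2, -0.7, -0.4]
opening: 0.749
time: 39.0
position: [0.526, -0.1821, 0.1753]
orientation: [0.525, -0.473, 0.476, -0.523]
ft_force: [0.3, 0.0, -0.6]
opening: 0.749
shift frac total [0.0007 0.0013 0.0121] mm [0.5 1.1 9.7]
turn frac total [0.0015 0.0003 0.0874] deg [ 0.3  0.1 15.7]
t 39.0 p [ 0.526  -0.1821  0.1753] jawyaw -84.3 fingers [ 0.    -0.005 -1.   ] F [ 0.3  0.  -0.6] open 0.749 j [-0.47  0.44  1.52 -0.    1.18  1.  ]
```

View pics/side41.png

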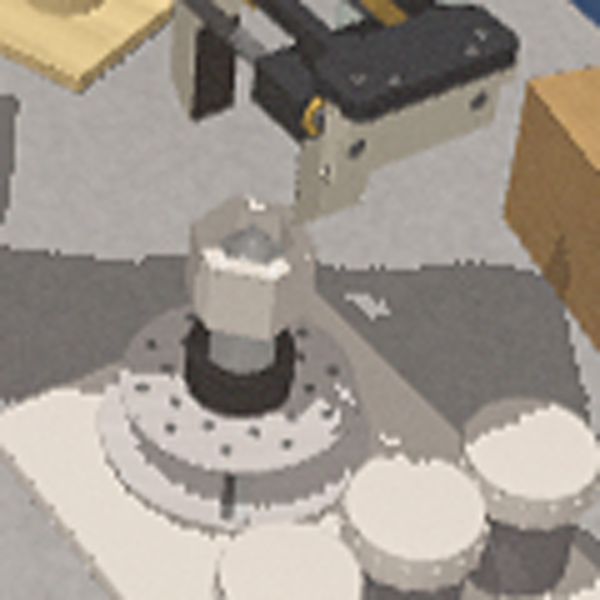

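```bash
python3 -m crank '[[0.75,0.0006,0.001,-0.01,0,0,0.044],[0.75,0,0,-0.02,0,0,0.043],[0.75,0,0,-0.02,0,0,0],[0.75,0,0,-0.012,0,0,0],[0.75,0,0,0,0,0,0],[0.75,0,0,0,0,0,0]]' 20
python3 -c "
from h import *
go([.5264,-.181,.105],-68.6);s=st()"
```

```text
time: 39.7
position: [0.5271, -0.1818, 0.1241]
orientation: [0.583, -0.4, 0.404, -0.581]
ft_force: [-0.6, 0.4, -0.3]
opening: 0.75
shift frac total [-0.0009  0.001  -0.0239] mm [ -0.7   0.8 -19.1]
turn frac total [0.0016 0.001  0.0035] deg [0.3 0.2 0.6]
t 39.7 p [ 0.5271 -0.1818  0.1241] jawyaw -69.2 fingers [ 0.003 -0.005 -1.   ] F [-0.6  0.4 -0.3] open 0.75 j [-0.47  0.5   1.58 -0.    1.06  0.74]
```

```bash
python3 -m crank '[[0.75,-0.0008,0.001,-0.012,0.001,0.001,0.003],[0.75,0,0,-0.008,0,0,0],[0.75,0,0,0,0,0,0],[0,0,0,0,0,0,0],[0,0,0,0,0,0,0],[0,0,0,0,0,0,0],[0,0,0,0,0,0,0]]' 30
python3 -c "
from h import *
go([.5264,-.181,.105],-68.6);s=st();print(telemetry.sense()['ft_torque'])"
```

```text
time: 40.4
position: [0.527, -0.1808, 0.1085]
orientation: [0.584, -0.398, 0.4, -0.583]
ft_force: [-0.2, 1.6, -1.1]
opening: 0.497
shift frac total [-0.0007 -0.0003 -0.0044] mm [-0.6 -0.2 -3.5]
turn frac total [0.0006 0.0005 0.0008] deg [0.1 0.1 0.1]
t 40.4 p [ 0.527  -0.1808  0.1085] jawyaw -68.7 fingers [ 0.002 -0.002 -1.   ] F [-0.2  1.6 -1.1] open 0.497 j [-0.47  0.52  1.6  -0.    1.02  0.73]
[0.42682775 0.3243517  0.03494308]
```

```bash
python3 -m crank '[[0,0,0,0,0,0,-0.03],[0,0,0,0,0,0,-0.03],[0,0,0,0,0,0,-0.03],[0,0,0,0,0,0,-0.03]]' 40
python3 -c "
from h import *
s=st();print(telemetry.sense()['ft_torque'])"
```

```text
time: 40.8
position: [0.5261, -0.1806, 0.1081]
orientation: [0.497, -0.504, 0.504, -0.495]
ft_force: [-1.0, 1.0, -1.4]
opening: 0.497
t 40.8 p [ 0.5261 -0.1806  0.1081] jawyaw -90.9 fingers [-0.002 -0.003 -1.   ] F [-1.   1.  -1.4] open 0.497 j [-0.47  0.52  1.6  -0.    1.03  1.12]
[0.12972401 0.21890241 0.51796413]
```

```bash
python3 -m crank '[[0,0,0,0,0,0,-0.03],[0,0,0,0,0,0,-0.03],[0,0,0,0,0,0,-0.03]]' 50
python3 -c "
from h import *
s=st();print(telemetry.sense()['ft_torque'])
nut_chk('w42')"
```

```text
time: 41.1
position: [0.5258, -0.1802, 0.1078]
orientation: [-0.419, 0.57, -0.57, 0.416]
ft_force: [-0.1, 0.1, -4.0]
opening: 0.502
t 41.1 p [ 0.5258 -0.1802  0.1078] jawyaw -107.6 fingers [-0.003 -0.002 -1.   ] F [-0.1  0.1 -4. ] open 0.502 j [-0.47  0.52  1.6  -0.    1.03  1.41]
[0.11728961 0.02987239 0.79512144]
t 41.15 p [ 0.5258 -0.1802  0.1077] jawyaw -107.9 fingers [-0.003 -0.002 -1.   ] F [ 0.3  0.3 -2. ] open 0.5 j [-0.47  0.52  1.6  -0.    1.03  1.42]
```

View pics/w42.png

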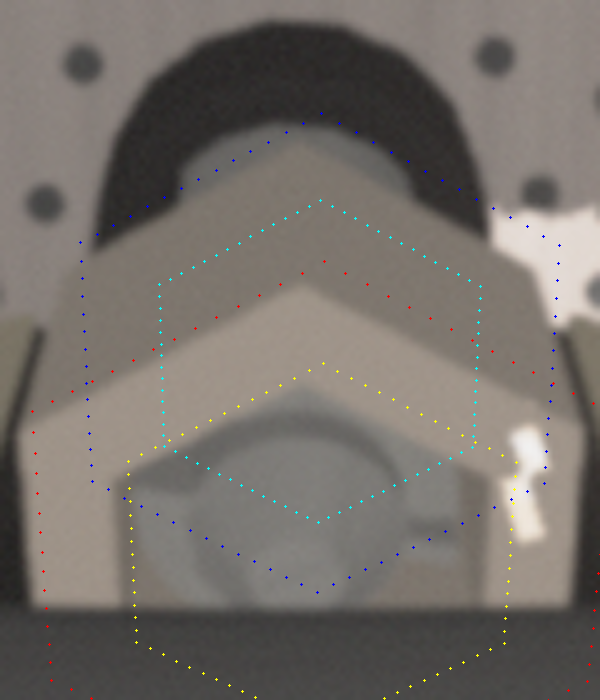

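```bash
python3 -m crank '[[0,0,0,0,0,0,0],[0,0,0,0,0,0,0]]' 50
python3 -c "
from h import *
s=st();print(telemetry.sense()['ft_torque'])"
python3 -m crank '[[0,0,0,0,0,0,-0.03],[0,0,0,0,0,0,-0.03],[0,0,0,0,0,0,0]]' 50
python3 -c "
from h import *
s=st();print(telemetry.sense()['ft_torque'])"
```

```text
time: 41.35
position: [0.5258, -0.1801, 0.1076]
orientation: [-0.418, 0.571, -0.571, 0.416]
ft_force: [-0.2, 0.1, -0.6]
opening: 0.498
t 41.35 p [ 0.5258 -0.1801  0.1076] jawyaw -107.7 fingers [-0.003 -0.002 -1.   ] F [-0.2  0.1 -0.6] open 0.498 j [-0.47  0.52  1.6  -0.    1.03  1.42]
[ 0.16999234  0.0938144  -0.12352871]
time: 41.65
position: [0.5258, -0.1801, 0.1074]
orientation: [-0.363, 0.608, -0.607, 0.36]
ft_force: [0.7, 0.5, -4.7]
opening: 0.497
t 41.65 p [ 0.5258 -0.1801  0.1074] jawyaw -118.4 fingers [-0.004 -0.001 -1.   ] F [ 0.7  0.5 -4.7] open 0.497 j [-0.47  0.52  1.6  -0.    1.03  1.6 ]
[-0.02731342 -0.1016238  -0.37001461]
```

```bash
python3 -m crank '[[0.75,0,0,0,0,0,0],[0.75,0,0,0,0,0,0],[0.75,0,0,0,0,0,0],[0.75,0,0,0.02,0,0,0],[0.75,0,0,0.03,0,0,0],[0.4,0,0,0.015,0,0,0],[0.4,0,0,0,0,0,0],[0.4,0,0,0,0,0,0]]' 20
python3 -m crank '[[0.4,0,0,0,0,0,0],[0.4,0,0,0,0,0,0],[0.4,0,0,0,0,0,0],[0.4,0,0,0,0,0,0]]' 20
python3 -c "
from h import *
go([.5266,-.1808,.140],-118);s=st()
cv2.imwrite('pics/w43.png',cams.read_camera('wrist')['frame'][:,:,::-1])"
```

```text
time: 42.45
position: [0.5259, -0.1808, 0.1613]
orientation: [0.367, -0.605, 0.606, -0.364]
ft_force: [-0.3, 0.6, -0.5]
opening: 0.54
time: 42.85
position: [0.5247, -0.1803, 0.1585]
orientation: [-0.368, 0.606, -0.604, 0.363]
ft_force: [0.4, -0.3, -0.4]
opening: 0.399
shift frac total [ 0.0024 -0.0007 -0.0232] mm [  1.9  -0.5 -18.5]
turn frac total [ 0.0002 -0.0022 -0.0014] deg [ 0.  -0.4 -0.3]
t 42.85 p [ 0.5247 -0.1803  0.1585] jawyaw -117.7 fingers [-0.007 -0.001 -1.   ] F [ 0.4 -0.3 -0.4] open 0.399 j [-0.47  0.46  1.54 -0.    1.15  1.59]
```

View pics/w43.png

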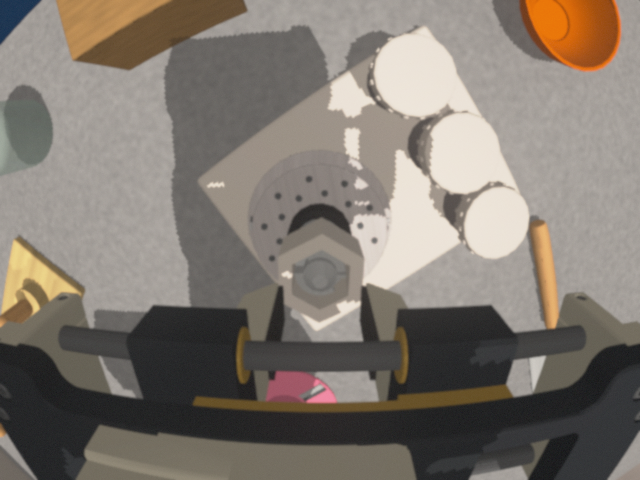

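```bash
python3 -m crank '[[0.4,0.0024,-0.0006,-0.012,0,-0.002,0],[0.4,0,0,-0.008,0,0,0],[0.4,0,0,0,0,0,0]]' 20
python3 -c "
from h import *
s=st()"
python3 -m crank '[[0.4,0,0,-0.003,0,0,0],[0.4,0,0,0,0,0,0]]' 20
python3 -c "
from h import *
s=st()"
python3 -m crank '[[0.4,0,0,-0.003,0,0,0],[0.4,0,0,0,0,0,0]]' 20
python3 -c "
from h import *
s=st()"
```

```text
time: 43.2
position: [0.5265, -0.1807, 0.1406]
orientation: [-0.366, 0.605, -0.605, 0.365]
ft_force: [-0.7, 0.5, -0.2]
opening: 0.403
t 43.2 p [ 0.5265 -0.1807  0.1406] jawyaw -117.7 fingers [-0.001 -0.    -1.   ] F [-0.7  0.5 -0.2] open 0.403 j [-0.47  0.48  1.56 -0.    1.1   1.59]
time: 43.4
position: [0.5263, -0.1806, 0.1375]
orientation: [-0.366, 0.606, -0.605, 0.365]
ft_force: [0.3, 0.5, -0.0]
opening: 0.398
t 43.4 p [ 0.5263 -0.1806  0.1375] jawyaw -117.7 fingers [-0.002  0.    -1.   ] F [ 0.3  0.5 -0. ] open 0.398 j [-0.47  0.48  1.56 -0.    1.1   1.59]
time: 43.6
position: [0.5265, -0.1807, 0.1351]
orientation: [-0.366, 0.605, -0.605, 0.365]
ft_force: [0.3, -0.6, 0.1]
opening: 0.401
t 43.6 p [ 0.5265 -0.1807  0.1351] jawyaw -117.7 fingers [-0.001 -0.    -1.   ] F [ 0.3 -0.6  0.1] open 0.401 j [-0.47  0.49  1.57 -0.    1.09  1.59]
```

```bash
python3 -m crank '[[0.4,0,0,-0.0025,0,0,0],[0.4,0,0,0,0,0,0]]' 20
python3 -m crank '[[0.4,0,0,-0.0025,0,0,0],[0.4,0,0,-0.002,0,0,0]]' 20
python3 -c "
from h import *
s=st()"
```

```text
time: 43.8
position: [0.5269, -0.1808, 0.1337]
orientation: [0.366, -0.605, 0.606, -0.366]
ft_force: [-0.3, -0.2, 0.2]
opening: 0.398
time: 44.0
position: [0.528, -0.1814, 0.1334]
orientation: [0.365, -0.604, 0.607, -0.366]
ft_force: [-3.9, 0.2, 12.3]
opening: 0.397
t 44.0 p [ 0.528  -0.1814  0.1334] jawyaw -117.7 fingers [ 0.004 -0.003 -1.   ] F [-3.9  0.2 12.3] open 0.397 j [-0.47  0.49  1.57 -0.    1.08  1.59]
```

```bash
python3 -m crank '[[0.4,-0.001,0,0.03,0,0,0],[0,0,0,0.04,0,0,-0.044],[0,0,-0.03,0.02,0,0,-0.044],[0,0.005,-0.05,0,0,0,-0.044],[0,0.005,-0.04,0,0,0,-0.044],[0,0.004,-0.02,0,0,0,-0.044],[0,0,0,0,0,0,-0.044],[0,0,0,0,0,0,-0.04]]' 20
python3 -m crank '[[0,0,0,0,0,0,0],[0,0,0,0,0,0,0]]'
python3 -c "
from h import *
s=st();go([.5394,-.2951,.11],-173.6)
cv2.imwrite('pics/w44.png',cams.read_camera('wrist')['frame'][:,:,::-1])"
```

```text
time: 44.8
position: [0.538, -0.2976, 0.2087]
orientation: [0.033, -0.704, 0.709, -0.035]
ft_force: [-0.5, 0.1, -0.6]
opening: 0.006
time: 45.0
position: [0.5378, -0.2979, 0.208]
orientation: [0.034, -0.704, 0.708, -0.036]
ft_force: [0.1, -0.5, -0.2]
opening: 0.003
t 45.0 p [ 0.5378 -0.2979  0.208 ] jawyaw -174.4 fingers [ 0.003 -0.006 -1.   ] F [ 0.1 -0.5 -0.2] open 0.003 j [-0.63  0.52  1.29 -0.    1.32  2.42]
shift frac total [ 0.002   0.0035 -0.1226] mm [  1.6   2.8 -98. ]
turn frac total [0.0019 0.0009 0.0044] deg [0.3 0.2 0.8]
```

View pics/w44.png

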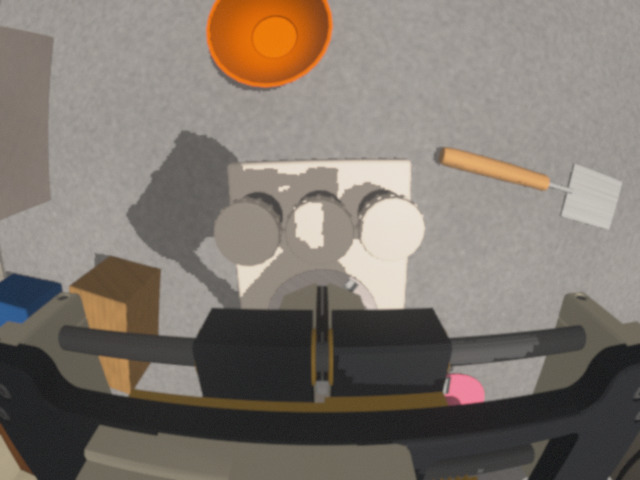

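```bash
python3 -c "
from h import *
c=cams.read_camera('wrist')
for uv in((320,227),(247,230),(391,227)):print(wray(c,uv,.08).round(4))"
python3 -m crank '[[0,0.001,0.003,-0.04,0,0,0],[0,0,0,-0.05,0,0,0],[0,0,0,-0.03,0,0,0],[0,0,0,0,0,0,0]]' 20
python3 -c "
from h import *
s=st();go([.5394,-.2951,.07],-173.6)"
```

```text
[ 0.5388 -0.2972  0.08  ]
[ 0.5979 -0.289   0.08  ]
[ 0.4815 -0.3029  0.08  ]
time: 45.5
position: [0.5396, -0.2946, 0.1115]
orientation: [0.035, -0.703, 0.709, -0.04]
ft_force: [0.3, -0.2, 0.2]
opening: 0.003
t 45.5 p [ 0.5396 -0.2946  0.1115] jawyaw -173.9 fingers [ 0.008 -0.009 -1.   ] F [ 0.3 -0.2  0.2] open 0.003 j [-0.62  0.6   1.43 -0.    1.1   2.41]
shift frac total [-0.0002 -0.0006 -0.0519] mm [ -0.2  -0.5 -41.5]
turn frac total [0.0029 0.0024 0.0015] deg [0.5 0.4 0.3]
```

Positions agree. Press the middle cap.

```bash
python3 -m crank '[[0,0,0,-0.015,0.002,0.002,0],[0,0,0,-0.015,0,0,0],[0,0,0,-0.008,0,0,0],[0,0,0,-0.006,0,0,0],[0,0,0,-0.006,0,0,0]]' 20
python3 -c "
from h import *
s=st()"
```

```text
time: 46.0
position: [0.5415, -0.2955, 0.074]
orientation: [0.037, -0.704, 0.708, -0.041]
ft_force: [-1.7, 1.4, 4.5]
opening: 0.005
t 46.0 p [ 0.5415 -0.2955  0.074 ] jawyaw -173.7 fingers [ 0.006 -0.006 -1.   ] F [-1.7  1.4  4.5] open 0.005 j [-0.62  0.65  1.45 -0.    1.03  2.41]
```

```bash
python3 -m crank '[[0,0,0,-0.007,0,0,0],[0,0,0,-0.007,0,0,0],[0,0,0,-0.007,0,0,0]]' 20
python3 -c "
from h import *
s=st()"
```

```text
time: 46.3
position: [0.5419, -0.2958, 0.0698]
orientation: [0.036, -0.702, 0.71, -0.043]
ft_force: [-15.4, 9.1, 41.5]
opening: 0.003
t 46.3 p [ 0.5419 -0.2958  0.0698] jawyaw -173.6 fingers [ 0.01 -0.01 -1.  ] F [-15.4   9.1  41.5] open 0.003 j [-0.62  0.65  1.46 -0.    1.01  2.41]
```

```bash
python3 -m crank '[[0,0,0,0.03,0,0,0],[0,0,0,0.03,0,0,0],[0,0.035,0.004,0.01,0.003,0.003,0],[0,0.034,0.004,0,0,0,0],[0,0,0,0,0,0,0],[0,0,0,0,0,0,0]]' 20
python3 -c "
from h import *
s=st();go([.5985,-.2885,.085],-173.6)"
```

```text
time: 46.9
position: [0.5998, -0.2906, 0.1333]
orientation: [0.036, -0.704, 0.708, -0.042]
ft_force: [0.3, -0.7, 0.1]
opening: 0.007
t 46.9 p [ 0.5998 -0.2906  0.1333] jawyaw -173.6 fingers [ 0.009 -0.006 -1.   ] F [ 0.3 -0.7  0.1] open 0.007 j [-0.57  0.67  1.23 -0.    1.23  2.47]
shift frac total [-0.0016  0.0026 -0.0604] mm [ -1.3   2.1 -48.3]
turn frac total [0.002  0.0029 0.0003] deg [0.4 0.5 0.1]
```

```bash
python3 -m crank '[[0,-0.002,0.002,-0.025,0.002,0.003,0],[0,0,0,-0.025,0,0,0],[0,0,0,-0.008,0,0,0],[0,0,0,-0.006,0,0,0],[0,0,0,-0.006,0,0,0]]' 20
python3 -c "
from h import *
s=st()"
python3 -m crank '[[0,-0.001,0,-0.006,0,0,0],[0,0,0,-0.006,0,0,0]]' 20
python3 -c "
from h import *
s=st()"
```

```text
time: 47.4
position: [0.5956, -0.2891, 0.0732]
orientation: [-0.039, 0.707, -0.706, 0.038]
ft_force: [-0.1, 2.1, 4.1]
opening: 0.002
t 47.4 p [ 0.5956 -0.2891  0.0732] jawyaw -173.8 fingers [-0.001  0.001 -1.   ] F [-0.1  2.1  4.1] open 0.002 j [-0.57  0.73  1.3   0.    1.12  2.46]
time: 47.6
position: [0.5959, -0.2893, 0.0697]
orientation: [0.037, -0.706, 0.706, -0.04]
ft_force: [-15.6, 9.3, 45.9]
opening: 0.004
t 47.6 p [ 0.5959 -0.2893  0.0697] jawyaw -173.7 fingers [ 0.003 -0.001 -1.   ] F [-15.6   9.3  45.9] open 0.004 j [-0.57  0.73  1.3   0.    1.1   2.46]
```

Second cap home. Now the one at base x = −60.

```bash
python3 -m crank '[[0,0,0,0.03,0,0,0],[0,0,0,0.03,0,0,0],[0,-0.048,-0.005,0.005,0,0,0],[0,-0.048,-0.006,0,0,0,0],[0,-0.044,-0.005,0,0,0,0],[0,0,0,0,0,0,0],[0,0,0,0,0,0,0]]' 20
python3 -c "
from h import *
s=st();go([.480,-.302,.085],-173.6)"
```

```text
time: 48.3
position: [0.4779, -0.3024, 0.1248]
orientation: [0.038, -0.705, 0.707, -0.04]
ft_force: [0.5, 0.5, 0.4]
opening: 0.006
t 48.3 p [ 0.4779 -0.3024  0.1248] jawyaw -173.7 fingers [ 0.002 -0.003 -1.   ] F [0.5 0.5 0.4] open 0.006 j [-0.7   0.51  1.56 -0.    1.07  2.33]
shift frac total [ 0.0026  0.0004 -0.0498] mm [  2.1   0.4 -39.8]
turn frac total [0.0011 0.0006 0.0004] deg [0.2 0.1 0.1]
```

```bash
python3 -m crank '[[0,0.001,0,-0.02,0,0,0],[0,0,0,-0.02,0,0,0],[0,0,0,-0.008,0,0,0],[0,0,0,-0.006,0,0,0],[0,0,0,-0.006,0,0,0]]' 20
python3 -c "
from h import *
s=st()"
python3 -m crank '[[0,0,0,-0.005,0,0,0],[0,0,0,-0.005,0,0,0]]' 20
python3 -c "
from h import *
s=st()"
```

```text
time: 48.8
position: [0.4824, -0.3032, 0.0762]
orientation: [0.038, -0.704, 0.708, -0.041]
ft_force: [-3.1, 0.1, 5.2]
opening: 0.003
t 48.8 p [ 0.4824 -0.3032  0.0762] jawyaw -173.6 fingers [ 0.005 -0.006 -1.   ] F [-3.1  0.1  5.2] open 0.003 j [-0.69  0.58  1.6  -0.    0.96  2.34]
time: 49.0
position: [0.4828, -0.3034, 0.0698]
orientation: [0.038, -0.703, 0.709, -0.042]
ft_force: [-12.0, 8.4, 42.5]
opening: 0.008
t 49.0 p [ 0.4828 -0.3034  0.0698] jawyaw -173.5 fingers [ 0.005 -0.007 -1.   ] F [-12.    8.4  42.5] open 0.008 j [-0.69  0.58  1.6  -0.    0.95  2.34]
```

Now back off and check everything.

```bash
python3 -m crank '[[0,0,0,0.03,0,0,0],[0,0,0,0.05,0,0,0],[0,0,0,0.05,0,0,0],[0,0,0.04,0.05,0,0,0],[0,-0.03,0.05,0,0,0,0],[0,-0.03,0.05,0,0,0,0],[0,-0.03,0.05,0,0,0,0],[0,0,0,0,0,0,0]]' 20
python3 -c "
from h import *
s=st()
for n,(x,y) in (('side',(300,250)),('scene',(210,150))):
  f=cams.read_camera(n)['frame'][:,:,::-1];cv2.imwrite(f'pics/{n}50.png',cv2.resize(f[y:y+140,x:x+150],None,fx=4,fy=4,interpolation=cv2.INTER_CUBIC));cv2.imwrite(f'pics/{n}51.png',f)"
```

```text
time: 49.8
position: [0.4097, -0.1489, 0.2177]
orientation: [0.034, -0.702, 0.71, -0.043]
ft_force: [0.7, -0.2, 0.6]
opening: 0.005
t 49.8 p [ 0.4097 -0.1489  0.2177] jawyaw -173.7 fingers [ 0.013 -0.01  -1.   ] F [ 0.7 -0.2  0.6] open 0.005 j [-0.52  0.18  1.78 -0.    1.17  2.51]
```

View pics/side50.png

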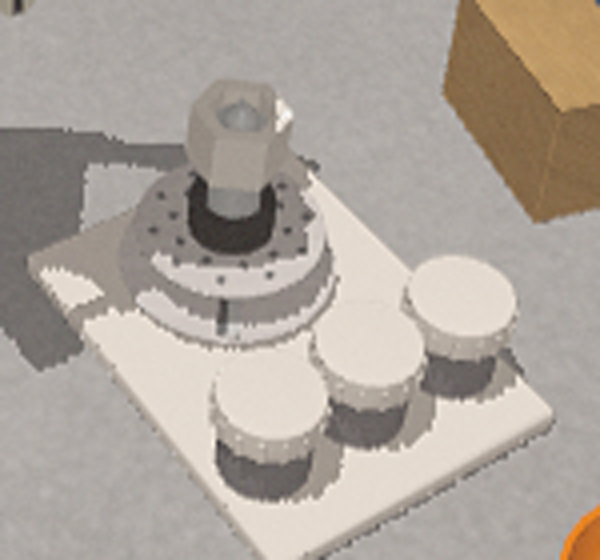

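View pics/scene51.png

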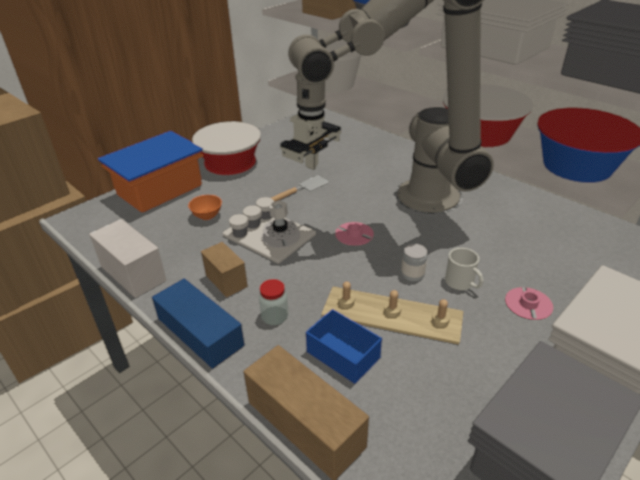

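View pics/scene50.png

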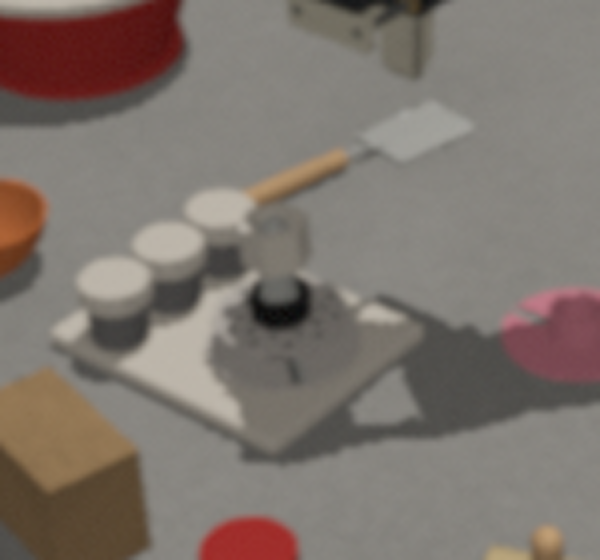

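```bash
python3 - <<'E'
from h import *
from cell import hand_in
c=cams.read_camera("side")
for l in ["nut","jar","tin","mug","carton","bowl"]:
    for d in nets.look_for("side",l)[:1]: print(l,round(d["confidence"],2),w(c,d["location"]).round(3))
print(st()["time"]); print(hand_in())
E
```

```text
nut 0.81 [ 0.519 -0.192  0.133]
jar 0.64 [0.737 0.02  0.068]
tin 0.7 [0.367 0.183 0.06 ]
mug 0.95 [0.305 0.286 0.058]
carton 0.97 [ 0.734 -0.18   0.08 ]
bowl 0.8 [ 0.611 -0.456  0.031]
t 50.25 p [ 0.4128 -0.1537  0.2173] jawyaw -173.9 fingers [ 0.014 -0.011 -1.   ] F [0.5 0.  0.1] open 0.005 j [-0.53  0.19  1.77 -0.    1.17  2.51]
50.25
the job is handed in; nothing more can be done
None
```

The job is done and handed in at about 50 s, but one nut reading didn't match the description.

- **Discs:** only the large and medium discs were on the rack. Both are now on the stud, large at the bottom. I left the pink look-alikes alone.
- **Nut:** I set it on the crest and turned it about 80° anticlockwise until it dropped in. I then wound it clockwise, with one regrip, until it stopped descending and began to resist.
- **Caps:** I pressed all three down until they stopped at about 70 mm, with 42–46 N at the wrist. Only the fingertips touched them.

**Checks:**
- The last pictures show the two-disc stack, the nut level with the stud's tip, an empty rack and level caps.
- The trained network put the jar, tin, mug, carton and bowl within about 6 mm of where they started. I checked the tub and spatula only by eye.

**What disagreed:** I turned the nut clockwise by about 320° in all, more than the stated 190–250°. It stopped descending after about 215° with its centre at about 118 mm, which is the stated home height. It then kept turning against rising resistance. Touching its top afterwards put its centre at about 116.5 mm, so it may be slightly over-tightened. I did not measure its height again before handing in.

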